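# Tighten the pigment mill's burr nut down its slanting barrel

### The job

Take the long socket key out of its wooden stand, fit its square socket over the square nut at the bottom of the pigment mill's slanting barrel, and turn the nut clockwise (as seen looking down the barrel) until it is fully home against its stop. Then stand the key back in its wooden stand, upright and fully down, let go, and leave the jars and the wooden comb undisturbed.

Things in the scene. Friction and masses are not known exactly. Their poses are not given: they have to be found in the camera images.
- key: Loose steel socket key, 195 mm long, hollow, 0.22 to 0.40 kg, upright in the stand, socket down. Origin: centre of the socket's open lower end; z runs up along the key to its grip. Socket: 44 mm round outside, z 0 to 34 mm, with a square cavity 26 mm across flats, 34 mm deep, flats facing the key's x and y. Then a cone to z 46 mm and a 16 mm round shank.
- key_grip (a point): Centre of the flat grip plate on top of the key, 165 mm above the key's origin, axes as the key. The plate spans z 135 to 195 mm of the key, 70 mm wide along x, 16 mm thick along y (grasp it across y).
- stand: Fixed wooden block, 110 x 110 x 50 mm, with one round hole in its top centre, 53 mm diameter with a 3 mm chamfer, 36 mm deep. Origin: centre of the underside, on the table; z up.
- stand_floor (a point): Centre of the floor of the stand's hole, 14 mm above the table. The key's origin is here when the key stands fully down.
- mill: Fixed grey bench pigment mill: base plate 240 x 150 mm (from 70 mm before to 170 mm behind the origin along its x), a dark motor lying at the +x end (76 mm diameter, top at 95 mm), and an aluminium feed barrel that leans 32 degrees from vertical towards the mill's -x side. Origin: on the table below the front part of the mill; z up.
- bore_mouth (a point): Centre of the barrel's open, flared mouth. Its z axis is the bore's axis, pointing out of the bore (32 degrees from vertical). Bore: 52 mm diameter, widening to about 70 mm over the last 16 mm; barrel about 64 mm outside (82 mm at the rim).
- bore_floor (a point): Centre of the bore's flat floor, 106 mm below the mouth along the axis, axes as bore_mouth. On it sits the nut: square, 22.5 mm across flats, 12 mm tall, then an 8 mm tall bevel to 15 mm across, and a 12 mm stud up to 26 mm above the floor. The key fits with up to 10 degrees of play each way; seated, its lower end is at the floor; with the flats crossed it stops 12 to 16 mm above it.
- nut (a joint): Turn of the nut, rad; grows clockwise looking down the bore. Starts at 0.1 to 0.4; hard stop (home) at 1.1, so it needs 40 to 57 degrees plus play. Friction of 0.22 N m holds it where it is left. Which way its flats face differs every time and is not told by this value: feel for it (press lightly, turn, press again) or look down the bore.
- jar_a: Bystander: closed amber glass jar, 68 mm diameter, 95 mm high. Origin: centre of the underside.
- jar_b: Bystander: closed green glass jar, 60 mm diameter, 85 mm high. Origin: centre of the underside.
- comb: Bystander: wooden marbling comb lying flat, bar 160 mm long along its y, 28 mm wide, 14 mm high, with wire teeth on its +x side. Origin: centre of the bar's underside.
There are look-alikes about, which are no part of the job. What is meant by the key is not green, and is the larger of those in its own colour.

How it is judged (in metres and radians):
On the way, in this order (a step that is already met when the one before it is completed fails the run):
1. the key's socket is seated over the nut, within 7 mm of the bore floor and in line with the bore (z of key in the frame of bore_floor below 0.007 m and distance between key and bore_floor below 0.012 m and angle between the z axis of key and the z axis of bore_floor, either way round below 0.12 rad and value of joint nut below 1 rad), for 0.2 s.
2. with the key still seated, the nut is turned home to its stop (within 0.06 rad) (value of joint nut above 1.04 rad and z of key in the frame of bore_floor below 0.012 m and distance between key and bore_floor below 0.016 m), for 0.1 s.
At the end, for the whole second after the job is handed in: The nut is home (joint above 1.04 of 1.10 rad), and the key stands in the stand's hole at rest, upright within 0.1 rad, its lower end within 6 mm of the hole's floor and 8 mm of its centre (value of joint nut above 1.04 rad and horizontal distance between key and stand_floor below 0.008 m and z of key in the frame of stand_floor below 0.006 m and angle between key's own z axis and vertical below 0.1 rad and linear speed of key below 0.02 m/s); the robot touches nothing.
It fails at once if a jar or the comb is shifted by more than 30 mm (distance of any of jar_a, jar_b, comb from where it was at the start of the episode above 0.03 m).
It fails at once if a jar is tipped (angle between any of jar_a, jar_b's own z axis and vertical above 0.4 rad).
It also fails if it takes over 62 s, if anything falls off the work surface, if the arm or the gripper's body presses on something with over 40 N, if the wrist force passes 120 N, or if a joint passes its speed limit or range.

### The arm

A 6-joint arm with a two-finger parallel gripper is mounted at the origin on the work surface. World frame = base frame: x ahead of the robot, y to its left, z up, the work surface at z = 0. Lengths are in m, angles in degrees, forces in N, time in s.
With the tool pointing down it reaches from about 0.425 to 0.95 m from the base axis. Payload 14.7 kg.
Tool frame: the origin (TCP) lies between the finger pads; the fingertips stand 19 mm ahead of it and the grasp point (between the pads) is the TCP; z points along the fingers, x is the direction in which the jaws open and shut, and the axes are right-handed (so a half turn about z gives the same grasp; the last joint's range is limited). The gripper opens to 85 mm and grips with 20 to 120 N. Pads are 22 mm wide; open, the fingers measure 114 mm over their backs; the gripper's body (76 mm by 85 mm) begins 54 mm behind the grasp point. The pads swing forward as they close: fully open they stand 13 mm farther back than shut.
Start: joints at [74.221, 27.513, 91.461, -0, 61.026, -2.67], TCP at [0.147, 0.633, 0.25] pointing down, gripper open.
Joint ranges: [-157.49, 157.49], [-46.99, 117.5], [13.45, 153.17], [-89.5, 269.5], [5.16, 153.95], [-167.48, 167.48]. Speed limits (degrees/s): [108.29, 108.29, 136.94, 172.46, 172.46, 172.46].

### API

Orientations are given as [roll, pitch, yaw] about the fixed x, y, z axes, in that order (R = Rz(yaw) Ry(pitch) Rx(roll)).
In Python, from station import env, optics, spotter gives the robot as it stands.
- The arm moves only by the shell command python3 -m inch 'ROWS' [OPENING]. ROWS is JSON, a list of rows, each an object of numbers: "tx", "ty", "tz": the shift along the tool's x, y, z in mm; "turn": the turn about the tool's z in degrees. A call has 1 to 20 rows; each row shifts and turns the commanded pose from where the row before left it, along the tool's axes as they then stand; what a row does not reach is not made up. A row lasts 1/8 s, in which the tool goes at most 62.5 mm and 10.7 degrees, less where a joint would pass 70% of its speed; a pose out of reach is approached as far as the arm can. A call with a gripper value outside its range is refused whole. OPENING is the opening, from -1 (shut) to 1 (fully open), set as the call begins (- or left out, the last holds). The fingers move at their own pace and stop on an object; the grip force is fixed at half the most. Time passes only in rows, so rows that do not move let the fingers close. It gives the time, the measured TCP pose, the force and the opening at its end, in the units of the state.
- env.sense(): the state, without advancing time (a new reading comes with each control period).
- optics.get_image(name): name is "side" or "top"; returns a dict with "image" (480x640x3 uint8, blue, green, red), "fovy" (degrees; the focal length in pixels is half the picture's height over the tangent of half this angle, whatever the lens; pixels are square), "cx", "cy" (the principal point, pixels), "distortion" ([k1, k2, p1, p2, k3] as OpenCV has them; the pictures are not rectified), "R" (3x3) and "t" (3): a world point X has camera coordinates R X + t. Camera axes: x right, y down, z forward; pixel columns grow to the right and rows downward; lengths in m; the calibration is good to about 2 mm. A picture is of the moment at which its call begins. There is no depth.
- env.job_done(): hands the job in, once; it reports no verdict.
Trained networks look in the newest picture that a camera, given by its name, has taken for a name from the list of things; names that differ only in an ending like _2 or _b are one class to them, and where a whole thing is asked for, a point or a joint stands for the part that bears it (a point fixed in the world has none). Each returns a list of dicts, best first, with "confidence" (0 to 1); they miss things now and then, are a little off and sometimes report something else, mostly with a low value. They report only what shows in the picture. A call takes as long as a camera call. They do not tell look-alikes from the thing itself.
- spotter.find_in(camera, name): "rect" ([left, top, right, bottom] in pixels, round what is visible of it).
- spotter.silhouettes(camera, name): "mask" (480x640 bool, what is visible of it) and "rect" ([left, top, right, bottom] in pixels, round what is visible of it).
The state is a dict: "time": time; "joints": joint angles; "joint_vel": joint speeds; "joint_efforts": joint torques, N m; "ee_pos": TCP position; "orientation": TCP orientation; "force": force on the tool from outside, world axes, zero at the start; "ft_torque": the same for the moment, N m; "grip_width": finger opening in m.
Only numpy, scipy, OpenCV 4.12 (cv2) and the standard library are available. Lean on these libraries where they do the work, as an engineer would, in place of code of your own. Each camera call takes 0.05 s, during which the arm holds its last target.

## Working session

There is one attempt and no reset: what is moved stays moved. The work goes in short steps, Python scripts to look and compute and a shell command to move; the robot and the scene stay as the last step left them, time stands still between calls to the robot, and variables do not carry over. Pictures are saved under pics/ and viewed, and the job is handed in when it is done.

```bash
ls -la; mkdir -p pics; cat > h.py <<'E'
import numpy as np, cv2, json
from station import env, optics, spotter
def save(n, cam):
    d=optics.get_image(cam); cv2.imwrite(f'pics/{n}.png', d['image']); return d
def K(d):
    f=240/np.tan(np.radians(d['fovy']/2)); return np.array([[f,0,d['cx']],[0,f,d['cy']],[0,0,1]])
def proj(d,X):
    X=np.atleast_2d(np.array(X,float)); r,_=cv2.Rodrigues(np.array(d['R'],float))
    p,_=cv2.projectPoints(X,r,np.array(d['t'],float),K(d),np.array(d['distortion'],float)); return p[:,0]
def ray(d,uv):
    n=cv2.undistortPoints(np.array([[uv]],float),K(d),np.array(d['distortion'],float))[0,0]
    R=np.array(d['R']);t=np.array(d['t']); o=-R.T@t; v=R.T@np.array([n[0],n[1],1]); return o,v/np.linalg.norm(v)
def atz(d,uv,z):
    o,v=ray(d,uv); return o+v*(z-o[2])/v[2]
def tri(rays):
    A=np.zeros((3,3));b=np.zeros(3)
    for o,v in rays:
        P=np.eye(3)-np.outer(v,v);A+=P;b+=P@o
    X=np.linalg.solve(A,b); return X,[np.linalg.norm((np.eye(3)-np.outer(v,v))@(X-o)) for o,v in rays]
E
python3 - <<'E'
from h import *
for c in ['side','top']:
    d=save(c+'0',c); print(c,d['fovy'],d['cx'],d['cy'],d['distortion'],'cam pos',-np.array(d['R']).T@d['t'])
    print(np.round(d['R'],3).tolist())
    for n in ['key','stand','mill','jar_a','comb']:
        print(n,[(np.round(x['rect']).tolist(),round(x['confidence'],2)) for x in spotter.find_in(c,n)])
print(env.sense())
E
```

```text
total 12
drwxr-xr-x  3 agent agent 4096 Dec  7 01:51 .
drwxr-xr-x 23 root  root  4096 Dec  7 01:51 ..
drwxr-xr-x  2 agent agent 4096 Dec  7 01:51 pics
side 42.6425501958034 319.6047365941046 248.04579746738068 [-0.07790715  0.          0.          0.          0.        ] cam pos [ 0.02734654 -0.59416585  0.82610927]
[[0.728, -0.685, 0.012], [-0.449, -0.491, -0.746], [0.517, 0.538, -0.666]]
key [([133.0, 190.0, 180.0, 286.0], 0.91), ([210.0, 157.0, 251.0, 248.0], 0.75), ([272.0, 167.0, 297.0, 229.0], 0.65)]
stand []
mill [([329.0, 274.0, 492.0, 398.0], 0.83)]
jar_a [([307.0, 241.0, 347.0, 301.0], 0.73), ([227.0, 278.0, 262.0, 340.0], 0.73)]
comb [([332.0, 232.0, 400.0, 276.0], 0.95)]
top 47.713152167453366 319.6900785289677 233.47374411413708 [-0.14932114  0.          0.          0.          0.        ] cam pos [ 0.42762794 -0.00971981  0.9465367 ]
[[0.021, -1.0, 0.01], [-0.987, -0.022, -0.157], [0.157, -0.007, -0.988]]
key [([180.0, 211.0, 228.0, 265.0], 0.83), ([183.0, 149.0, 219.0, 189.0], 0.75), ([134.0, 320.0, 200.0, 351.0], 0.66)]
stand [([172.0, 210.0, 252.0, 289.0], 0.89)]
mill [([371.0, 134.0, 488.0, 288.0], 0.85)]
jar_a [([284.0, 296.0, 322.0, 327.0], 0.9), ([298.0, 188.0, 340.0, 237.0], 0.56)]
comb [([266.0, 133.0, 358.0, 164.0], 0.55)]
{'time': 0.6, 'joints': array([ 7.42213523e+01,  2.75122309e+01,  9.14652120e+01,  3.50402527e-03,
        6.10254090e+01, -2.66855597e+00]), 'joint_vel': array([-0.03097086,  0.01541856, -0.08116882,  0.04500345, -0.05280875,
       -0.00083279]), 'joint_efforts': array([-2.52935224e-04, -9.50037003e+01, -4.30508137e+01, -3.69546979e-04,
        1.41548124e-03,  1.39288321e-05]), 'ee_pos': array([0.14736862, 0.63302999, 0.25028438]), 'orientation': array([-1.79996805e+02,  2.70611663e-03,  7.68882109e+01]), 'force': array([-0.14517896,  0.4946041 ,  1.08249657]), 'ft_torque': array([-0.0357076 , -0.05186497,  0.04849389]), 'grip_width': 0.0854020378139871}
```

View pics/side0.png

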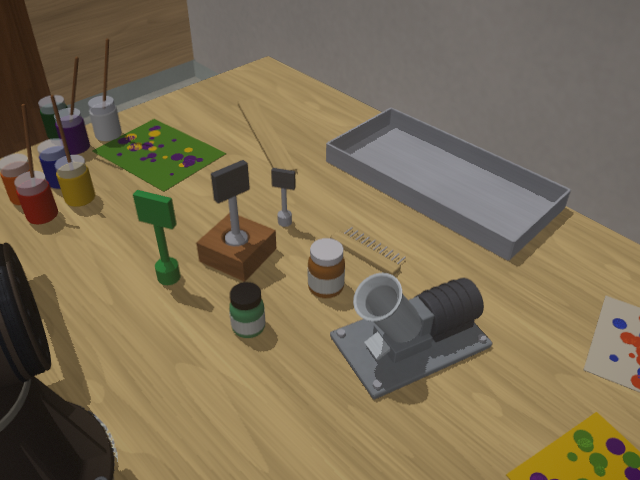

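View pics/top0.png

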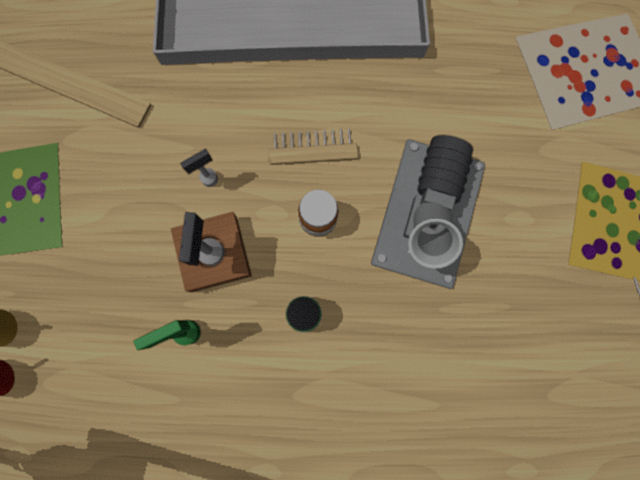

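Candidates for the key: the green one (side ~155,235), the grey one in the wooden stand (side ~232,200) and the small grey one (side ~285,195). The grey one in the stand fits, since it is not green and is the larger of the two greys. I'll confirm it in enlarged crops.

```bash
python3 - <<'E'
import cv2, numpy as np
t=cv2.imread('pics/top0.png'); s=cv2.imread('pics/side0.png')
a=cv2.resize(t[190:310,150:270],(480,480),interpolation=cv2.INTER_CUBIC)
b=cv2.resize(s[150:290,180:310],None,fx=480/140,fy=480/140,interpolation=cv2.INTER_CUBIC)
im=np.zeros((480,800,3),np.uint8); im[:,:400]=cv2.resize(t[200:300,165:248+0],(400,480)); 
cv2.imwrite('pics/c_key.png',np.hstack([cv2.resize(a,(390,390)),cv2.resize(b,(390,420))[:390]]))
a=cv2.resize(t[130:295,365:495],None,fx=3,fy=3,interpolation=cv2.INTER_CUBIC)
b=cv2.resize(s[265:400,325:495],None,fx=2.4,fy=2.4,interpolation=cv2.INTER_CUBIC)
im=np.zeros((500,800,3),np.uint8); im[:a.shape[0],:a.shape[1]]=a; im[:b.shape[0],391:391+b.shape[1]]=b
cv2.imwrite('pics/c_mill.png',im)
E
```

```text
(no output)
```

View pics/c_key.png

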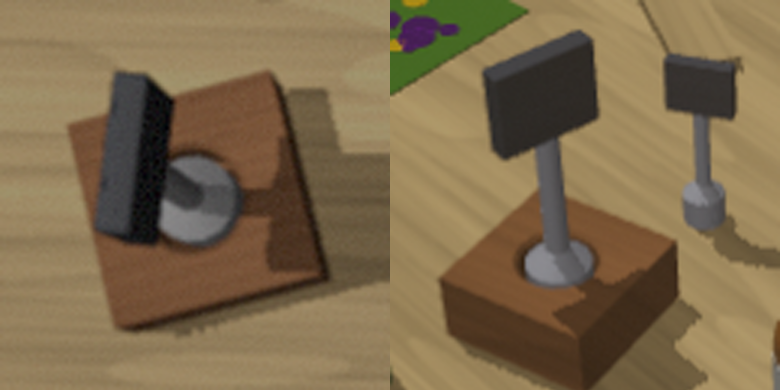

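View pics/c_mill.png

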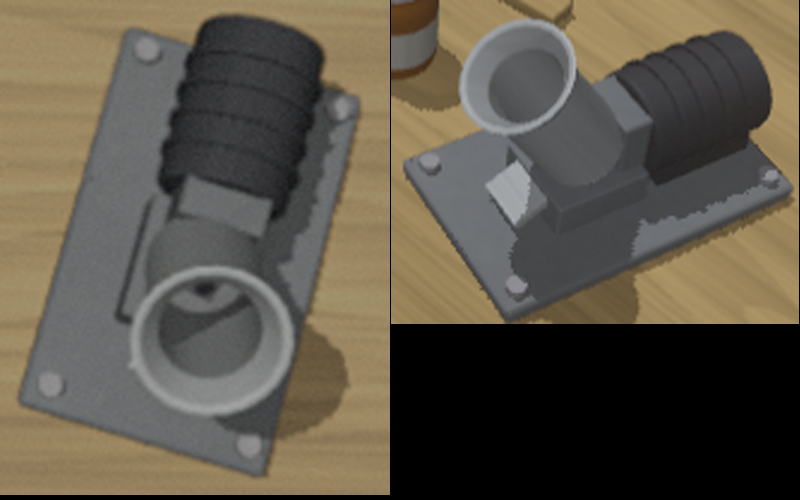

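The crop confirms it: the grey key in the stand is the larger grey one. Before moving, I'll check the move command's usage text, because no tilt command is listed.

The move command only shifts and turns about the tool's z, so leaning the key 32° will need some thought. First I'll measure the scene.

```bash
cat > fit.py <<'E'
from h import *
from scipy.optimize import least_squares
import sys
def main():
    ds={c:optics.get_image(c) for c in ('side','top')}
    np.save('cal.npy',ds,allow_pickle=True)
    M={}
    for c in ds:
        for n in ['key','stand','mill']:
            for i,x in enumerate(spotter.silhouettes(c,n)):
                M[c,n,i]=x['mask']; print(c,n,i,x['confidence'],np.round(x['rect']))
    import pickle; pickle.dump((ds,M),open('m0.pkl','wb'))
main()
E
python3 fit.py
python3 - <<'E'
import pickle,cv2,numpy as np
ds,M=pickle.load(open('m0.pkl','rb'))
for c,(x0,y0,x1,y1) in {'top':(365,130,495,295),'side':(325,265,495,400)}.items():
    im=ds[c]['image'][y0:y1,x0:x1]
    cv2.imwrite(f'pics/mill_{c}.png',cv2.resize(im,None,fx=4.4 if c=='side' else 3.6,fy=4.4 if c=='side' else 3.6,interpolation=cv2.INTER_CUBIC))
E
```

```text
side key 0 0.86 [271. 166. 296. 228.]
side key 1 0.6 [134. 188. 180. 287.]
side key 2 0.55 [209. 157. 251. 249.]
side stand 0 0.76 [195. 214. 274. 278.]
side mill 0 0.74 [330. 273. 492. 398.]
top key 0 0.92 [177. 210. 228. 266.]
top key 1 0.75 [135. 318. 201. 349.]
top key 2 0.58 [182. 151. 220. 189.]
top stand 0 0.84 [170. 209. 253. 289.]
top mill 0 0.81 [372. 134. 486. 287.]
top mill 1 0.54 [267. 134. 358. 166.]
```

View pics/mill_top.png

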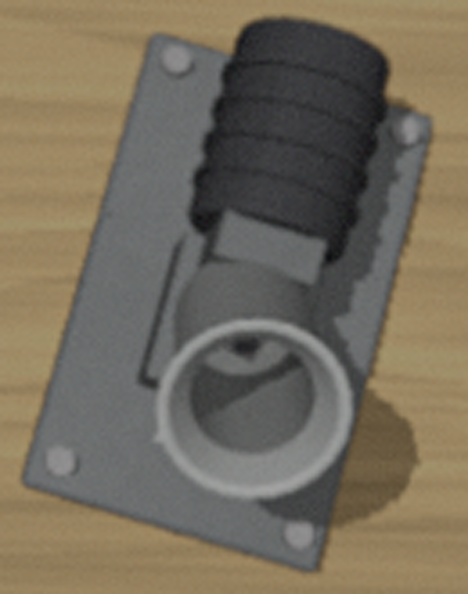

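View pics/mill_side.png

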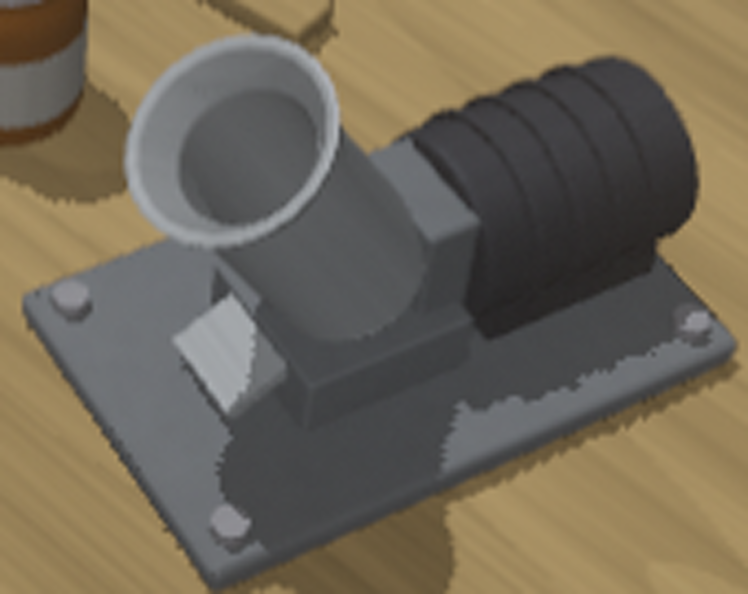

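```bash
cat > fitmill.py <<'E'
from h import *
import pickle
from scipy.optimize import least_squares
from scipy.ndimage import map_coordinates, gaussian_filter
ds,M=pickle.load(open('m0.pkl','rb'))
T=lambda p:np.array(p)/3.6+[365,130]-0.36
S=lambda p:np.array(p)/4.4+[325,265]-0.39
ct=[((.17,.075),T((150,33))),((.17,-.075),T((432,118))),((-.07,-.075),T((320,572))),((-.07,.075),T((22,483)))]
cs=[((-.07,.075),S((25,298))),((-.07,-.075),S((212,588))),((.17,-.075),S((737,345)))]
def rb(p):
    x,y,w,h=p; c,s=np.cos(w),np.sin(w); r=[]
    for c_,L in (('top',ct),('side',cs)):
        P=[[x+c*a-s*b,y+s*a+c*b,h] for (a,b),_ in L]
        r.append((proj(ds[c_],P)-np.array([q for _,q in L])).ravel())
    return np.concatenate(r)
b=least_squares(rb,[.45,-.15,-.25,.01],loss='soft_l1'); print('base',b.x,np.degrees(b.x[2])); print(np.round(rb(b.x),1))
w=b.x[2]
tilt=np.radians(32)
def axes(w):
    mx=np.array([np.cos(w),np.sin(w),0]); my=np.array([-np.sin(w),np.cos(w),0])
    z=-np.sin(tilt)*mx+np.cos(tilt)*np.array([0,0,1]); x=np.cross(my,z); return x,my,z
X,Y,Z=axes(w)
def circ(c,r,n=72):
    a=np.arange(n)*2*np.pi/n; return c+r*(np.outer(np.cos(a),X)+np.outer(np.sin(a),Y))
# initial: triangulate ellipse centres
o=tri([ray(ds['top'],T((253,408))),ray(ds['side'],S((233,142)))]); print('tri',o)
c=o[0]
G={k:gaussian_filter(cv2.cvtColor(ds[k]['image'],cv2.COLOR_BGR2GRAY).astype(float),.5) for k in ds}
rs=np.linspace(.035,.049,57)
for it in range(8):
    obs=[]
    for k in ds:
        pr=np.array([proj(ds[k],circ(c,r)) for r in rs]) # nr,72,2
        v=map_coordinates(G[k],[pr[...,1],pr[...,0]],order=1)
        g=np.diff(v,axis=0); 
        if it>3: lo=(rs[:-1]<.038)|(rs[:-1]>.044); g[lo]=0
        j=g.argmin(0); ok=g.min(0)<-2
        for i in range(72):
            if ok[i]: obs.append((k,i,(pr[j[i],i]+pr[j[i]+1,i])/2))
    def rr(p):
        P={k:proj(ds[k],circ(p,.041)) for k in ds}
        return np.concatenate([P[k][i]-q for k,i,q in obs])
    f=least_squares(rr,c,loss='soft_l1',f_scale=.5); c=f.x
print('mouth',c,len(obs),'rms px',np.sqrt(np.mean(rr(c)**2)),np.median(abs(rr(c))))
m=b.x; d=c[:2]-m[:2]; print('mouth in mill frame', d@[np.cos(w),np.sin(w)], d@[-np.sin(w),np.cos(w)])
print('floor',c-.106*Z,'axis',Z)
np.save('mouth.npy',np.r_[c,w])
for k,(x0,y0,x1,y1),s in (('top',(365,130,495,295),3),('side',(325,265,495,400),2.3)):
    im=cv2.resize(ds[k]['image'][y0:y1,x0:x1],None,fx=s,fy=s,interpolation=cv2.INTER_CUBIC)
    def dr(P,col):
        q=((proj(ds[k],P)-[x0,y0]+.5)*s-.5); cv2.polylines(im,[np.round(q*8).astype(int)],True,col,1,cv2.LINE_AA,3)
    dr(circ(c,.041),(0,0,255)); dr(circ(c-.016*Z,.026),(0,255,0)); dr(circ(c-.106*Z,.026),(255,255,0))
    x,y,_,h=b.x; cc,ss=np.cos(w),np.sin(w)
    dr([[x+cc*a-ss*bb,y+ss*a+cc*bb,h] for a,bb in ((-.07,-.075),(.17,-.075),(.17,.075),(-.07,.075))],(255,0,255))
    globals()['im_'+k]=im
H=max(im_top.shape[0],im_side.shape[0]); out=np.zeros((H,im_top.shape[1]+im_side.shape[1],3),np.uint8)
out[:im_top.shape[0],:im_top.shape[1]]=im_top; out[:im_side.shape[0],im_top.shape[1]:]=im_side
cv2.imwrite('pics/millfit.png',out)
E
python3 fitmill.py
```

```text
base [ 0.57123248 -0.19643689 -0.2725118   0.00822531] -15.613776255195592
[ 0.1 -0.4  0.1 -0.1 -1.   0.5 -0.3  0.6 -1.1  0.5  1.5 -0.6  1.   0.2]
tri (array([ 0.54335471, -0.1876684 ,  0.14812193]), [np.float64(0.0005066147574827231), np.float64(0.000506614757482735)])
mouth [ 0.54216699 -0.18697932  0.15096434] 125 rms px 0.4750669993610192 0.2334334482274869
mouth in mill frame -0.030538431923631232 0.0012855500101453963
floor [ 0.59626558 -0.20209794  0.06107124] axis [-0.51036412  0.14262851  0.8480481 ]
```

View pics/millfit.png

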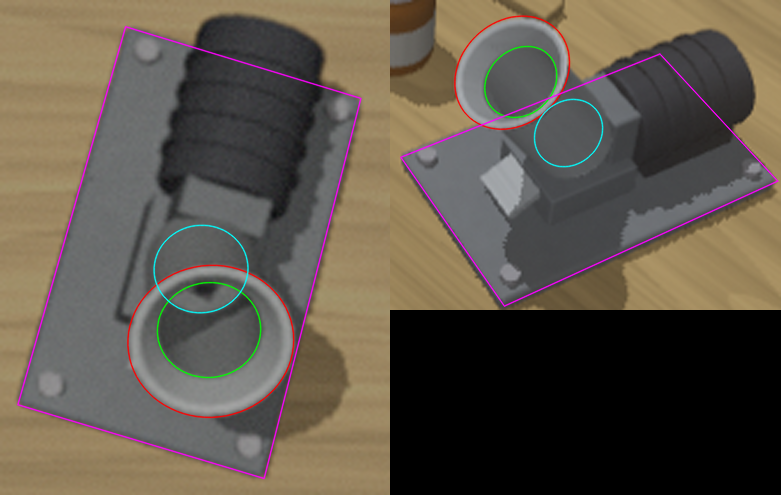

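```bash
python3 - <<'E'
import pickle,cv2,numpy as np
ds,M=pickle.load(open('m0.pkl','rb'))
a=cv2.resize(ds['top']['image'][205:295,165:257],(736//2+24,720//2+23),interpolation=cv2.INTER_CUBIC)
for n,c,(x0,y0,x1,y1),s in (('kt','top',(168,205,258,295),6.6),('ks','side',(190,150,285,285),4.4)):
    cv2.imwrite(f'pics/{n}.png',cv2.resize(ds[c]['image'][y0:y1,x0:x1],None,fx=s,fy=s,interpolation=cv2.INTER_CUBIC))
E
```

```text
(no output)
```

View pics/kt.png

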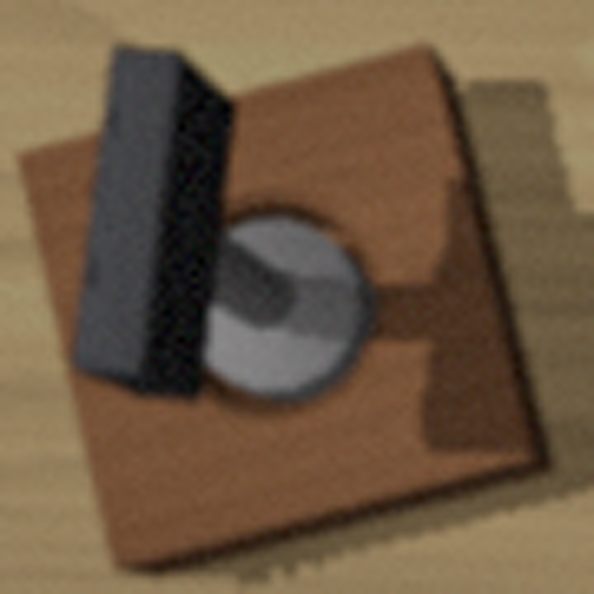

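View pics/ks.png

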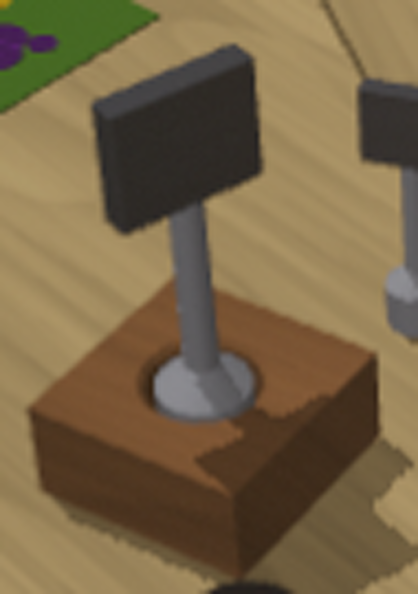

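```bash
cat > fitkey.py <<'E'
from h import *
import pickle
from scipy.optimize import least_squares
ds,M=pickle.load(open('m0.pkl','rb'))
T=lambda p:(np.array(p)+.5)/6.6+[168,205]-.5
S=lambda p:(np.array(p)+.5)/4.4+[190,150]-.5
key={'top':[((.035,.008,.195),T((115,45))),((.035,-.008,.195),T((180,53))),((-.035,-.008,.195),T((143,387))),((-.035,.008,.195),T((75,362))),((.035,-.008,.135),T((234,100))),((-.035,-.008,.135),T((197,398)))],
'side':[((-.035,-.008,.195),S((110,120))),((.035,-.008,.195),S((253,62))),((-.035,.008,.195),S((94,103))),((.035,.008,.195),S((237,45))),((-.035,-.008,.135),S((122,232))),((.035,-.008,.135),S((263,172)))]}
h=.055
st={'top':[((h,h,.05),T((20,153))),((h,-h,.05),T((432,43))),((-h,-h,.05),T((548,465))),((-h,h,.05),T((120,568)))],
'side':[((-h,h,.05),S((32,410))),((h,h,.05),S((175,282))),((h,-h,.05),S((377,355))),((-h,-h,.05),S((237,492)))]}
def res(L,z0):
    def f(p):
        x,y,w=p[:3]; z=p[3] if len(p)>3 else z0
        c,s=np.cos(w),np.sin(w)
        return np.concatenate([(proj(ds[k],[[x+c*a-s*b,y+s*a+c*b,z+e] for (a,b,e),_ in L[k]])-np.array([q for _,q in L[k]])).ravel() for k in L])
    return f
for n,L,z0 in (('key',key,.014),('stand',st,0)):
    for p0 in ([.45,.15,-.1],[.45,.15,-.1,z0]):
        f=res(L,z0); r=least_squares(f,p0,loss='soft_l1'); print(n,np.round(r.x,4),'yaw',np.degrees(r.x[2]).round(2),'rms',np.sqrt(np.mean(r.fun**2)).round(2)); 
    print(np.round(r.fun,1))
E
python3 fitkey.py
```

```text
key [ 0.5363  0.1695 -0.0662] yaw -3.79 rms 0.95
key [ 0.5369  0.1704 -0.0689  0.0117] yaw -3.95 rms 0.9
[-1.  -0.2  0.3 -0.4 -0.4 -1.4 -1.4  1.3  0.7  0.2  0.6  1.2  0.1  0.1
  0.9 -0.8 -1.1 -0.2 -0.4 -0.8  0.7  2.   0.7  1.2]
stand [0.536  0.1674 0.2944] yaw 16.87 rms 0.82
stand [ 0.5365  0.1681  0.2937 -0.0019] yaw 16.83 rms 0.78
[ 0.2  0.7  0.2  0.1 -1.2 -1.2  0.   0.6 -0.4  0.1  1.  -1.5  0.5 -0.3
 -0.1  1.5]
```

Measurements agree: the key is at about (0.5365, 0.169) with yaw −4°, 2 mm from the stand centre at (0.536, 0.1677). The bore mouth is at (0.542, −0.187, 0.151) with its lean azimuth at −15.6°. Now I'll go above the key.

```bash
python3 -m inch '[{"turn":-9,"tz":-30},{"tx":-31,"ty":30},{"tx":-31,"ty":30},{"tx":-31,"ty":30},{"tx":-31,"ty":30},{"tx":-31,"ty":30},{"tx":-31,"ty":30},{"tx":-31,"ty":30},{"tx":-31,"ty":30},{"tx":-31,"ty":30},{"tx":-31,"ty":30},{"tx":-31,"ty":30},{"tx":-31,"ty":30},{"tx":-31,"ty":30},{"tx":-31,"ty":30},{}]' 1
cat > st.py <<'E'
from h import *
from scipy.spatial.transform import Rotation as Ro
def state():
    s=env.sense(); R=Ro.from_euler('xyz',s['orientation'],degrees=True).as_matrix(); return s,R
def pr():
    s,R=state(); print('t',round(s['time'],2),'p',np.round(s['ee_pos'],4),'o',np.round(s['orientation'],2),'j',np.round(s['joints'],1),'F',np.round(s['force'],1),'T',np.round(s['ft_torque'],2),'g',round(s['grip_width']*1000,1)); return s,R
def togo(p):
    s,R=state(); d=R.T@(np.array(p)-s['ee_pos'])*1000; print('togo tool mm',np.round(d,1)); return d
E
python3 -c "
from st import *
pr(); togo([.5365,.169,.179])"
```

```text
t 1.0 p [0.1474 0.6331 0.2503] o [-180.     -0.     76.89] j [74.2 27.5 91.5  0.  61.  -2.7] F [-0.4  0.3 -0.9] T [-0.02 -0.02  0.01] g 85.7
togo tool mm [-363.7  484.2   71.3]invalid input at $[0]: expected keys tx, ty, tz, turn
```

All four keys are required in every row.

```bash
python3 -m inch '[{"tx":0,"ty":0,"tz":-30,"turn":-9},{"tx":-31,"ty":30,"tz":0,"turn":0},{"tx":-31,"ty":30,"tz":0,"turn":0},{"tx":-31,"ty":30,"tz":0,"turn":0},{"tx":-31,"ty":30,"tz":0,"turn":0},{"tx":-31,"ty":30,"tz":0,"turn":0},{"tx":-31,"ty":30,"tz":0,"turn":0},{"tx":-31,"ty":30,"tz":0,"turn":0},{"tx":-31,"ty":30,"tz":0,"turn":0},{"tx":-31,"ty":30,"tz":0,"turn":0},{"tx":-31,"ty":30,"tz":0,"turn":0},{"tx":-31,"ty":30,"tz":0,"turn":0},{"tx":-31,"ty":30,"tz":0,"turn":0},{"tx":-31,"ty":30,"tz":0,"turn":0},{"tx":-31,"ty":30,"tz":0,"turn":0},{"tx":0,"ty":0,"tz":0,"turn":0}]' 1
python3 -c "
from st import *
pr(); togo([.5365,.169,.179])
for c in ['side','top']: save('a_'+c,c)"
```

```text
time: 3.0
ee_pos: [0.5369, 0.168, 0.2803]
orientation: [180.0, 0.0, 85.7]
force: [0.0, 1.3, 0.6]
grip_width: 0.0856
t 3.0 p [0.5369 0.168  0.2803] o [1.7996e+02 1.0000e-02 8.5730e+01] j [ 14.3  18.8 101.1  -0.   60.1 -71.4] F [0.  1.3 0.6] T [0.07 0.   0.02] g 85.6
togo tool mm [  1.   -0.5 101.3]
```

View pics/a_side.png

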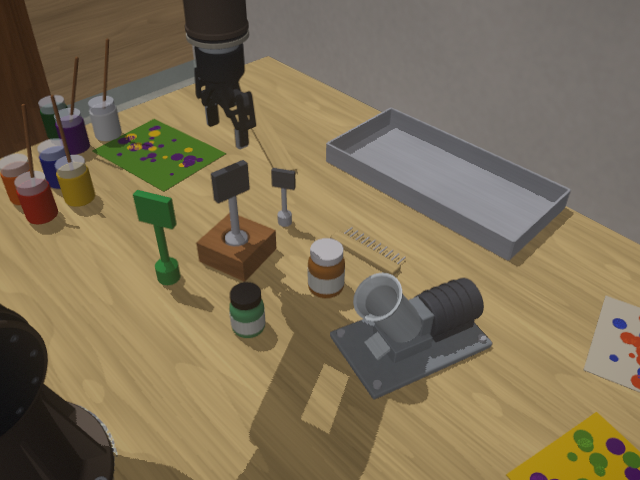

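View pics/a_top.png

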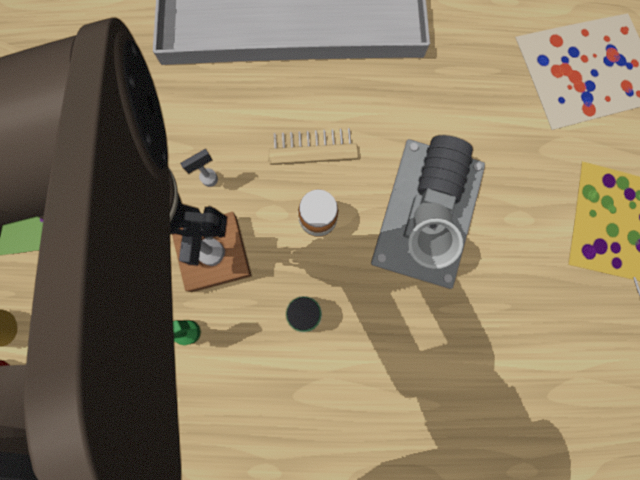

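The side view shows the open jaws above the plate (side ~230,130) in line with it. Descend and grip.

```bash
python3 -m inch '[{"tx":1,"ty":0,"tz":30,"turn":0},{"tx":0,"ty":0,"tz":35,"turn":0},{"tx":0,"ty":0,"tz":24,"turn":0},{"tx":0,"ty":0,"tz":12,"turn":0},{"tx":0,"ty":0,"tz":0,"turn":0}]' 1
python3 -m inch '[{"tx":0,"ty":0,"tz":0,"turn":0},{"tx":0,"ty":0,"tz":0,"turn":0},{"tx":0,"ty":0,"tz":0,"turn":0},{"tx":0,"ty":0,"tz":0,"turn":0},{"tx":0,"ty":0,"tz":0,"turn":0}]' -1
python3 -c "
from st import *
pr(); togo([.5365,.169,.179])
for c in ['side']: save('b_'+c,c)"
```

```text
time: 3.72
ee_pos: [0.5348, 0.1715, 0.1791]
orientation: [-179.9, 0.0, 85.9]
force: [-0.1, 0.0, 0.6]
grip_width: 0.0855
time: 4.35
ee_pos: [0.5355, 0.1707, 0.1797]
orientation: [180.0, 0.0, 85.9]
force: [-0.9, -3.9, 5.0]
grip_width: 0.0152
t 4.35 p [0.5355 0.1707 0.1797] o [1.7997e+02 2.0000e-02 8.5900e+01] j [ 14.6  25.3 107.2  -0.   47.4 -71.3] F [-0.9 -3.9  5. ] T [-0.88  0.11  0.06] g 15.2
togo tool mm [-1.6  1.2  0.7]
```

View pics/b_side.png

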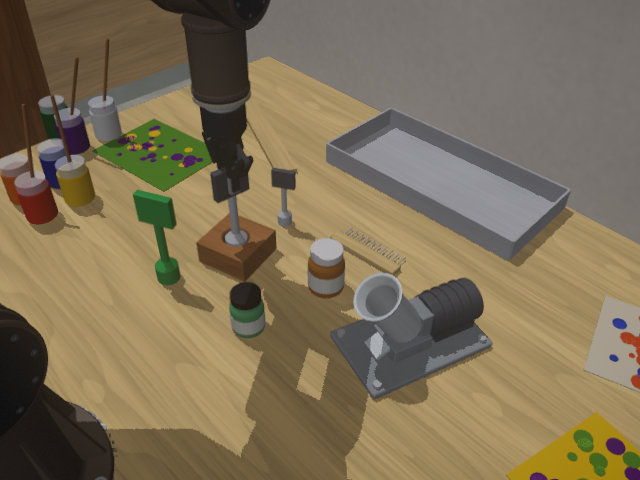

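Gripped (15.2 mm on the nominal 16 mm plate). Lift clear and carry it over to the azimuth matching the barrel's lean.

```bash
python3 -m inch '[{"tx":0,"ty":0,"tz":-20,"turn":0},{"tx":0,"ty":0,"tz":-40,"turn":0},{"tx":0,"ty":0,"tz":-40,"turn":0},{"tx":0,"ty":0,"tz":-40,"turn":0},{"tx":0,"ty":0,"tz":-40,"turn":0},{"tx":0,"ty":0,"tz":-40,"turn":0},{"tx":-37,"ty":9,"tz":0,"turn":0},{"tx":-37,"ty":9,"tz":0,"turn":0},{"tx":-37,"ty":9,"tz":0,"turn":0},{"tx":-37,"ty":9,"tz":0,"turn":0},{"tx":-37,"ty":9,"tz":0,"turn":0},{"tx":-37,"ty":9,"tz":0,"turn":0},{"tx":-37,"ty":9,"tz":0,"turn":0},{"tx":-37,"ty":9,"tz":0,"turn":0},{"tx":0,"ty":0,"tz":0,"turn":0}]'
python3 -c "
from st import *
pr()"
```

```text
time: 6.28
ee_pos: [0.5858, -0.1317, 0.3987]
orientation: [-180.0, 0.0, 85.7]
force: [-0.7, -0.4, -2.4]
grip_width: 0.0153
t 6.28 p [ 0.5858 -0.1317  0.3987] o [-1.7995e+02  2.0000e-02  8.5740e+01] j [ -15.5   17.1   86.6   -0.    76.4 -101.3] F [-0.7 -0.4 -2.4] T [0.02 0.01 0.04] g 15.3
```

j1 is −15.5°, matching the lean plane. Next I'll see how the arm behaves at the outer reach limit ("approached as far as the arm can").

```bash
python3 -m inch '[{"tx":-8,"ty":39.2,"tz":0,"turn":0},{"tx":-8,"ty":39.2,"tz":0,"turn":0},{"tx":-8,"ty":39.2,"tz":0,"turn":0},{"tx":-8,"ty":39.2,"tz":0,"turn":0},{"tx":-8,"ty":39.2,"tz":0,"turn":0},{"tx":-8,"ty":39.2,"tz":0,"turn":0},{"tx":-8,"ty":39.2,"tz":0,"turn":0}]'
python3 -c "
from st import *
pr()"
python3 -m inch '[{"tx":-8,"ty":39.2,"tz":0,"turn":0},{"tx":-8,"ty":39.2,"tz":0,"turn":0}]'
python3 -c "
from st import *
pr()"
```

```text
time: 7.15
ee_pos: [0.8566, -0.204, 0.3991]
orientation: [-180.0, -0.0, 85.9]
force: [1.2, 0.2, -2.4]
grip_width: 0.0152
t 7.15 p [ 0.8566 -0.204   0.3991] o [-1.7997e+02 -2.0000e-02  8.5920e+01] j [ -15.4   46.7   35.9    0.    97.4 -101.3] F [ 1.2  0.2 -2.4] T [-0.01 -0.05  0.  ] g 15.2
time: 7.4
ee_pos: [0.9164, -0.2211, 0.393]
orientation: [179.4, 0.1, 85.9]
force: [108.9, -27.5, 92.0]
grip_width: 0.0153
t 7.4 p [ 0.9164 -0.2211  0.393 ] o [1.7938e+02 9.0000e-02 8.5920e+01] j [ -15.4   57.9   13.4    0.   108.  -101.3] F [108.9 -27.5  92. ] T [-1.26 -4.93  0.01] g 15.3
```

That stop was harsh: about 145 N for a moment as j3 reached its end, which may have breached the 120 N wrist limit. I'll note it and go gently from here. Let it settle and read again.

```bash

python3 -m inch '[{"tx":0,"ty":0,"tz":0,"turn":0}]'
python3 -c "
from st import *
s,R=pr(); print(s['joints'],s['joint_vel'])"
```

```text
time: 7.52
ee_pos: [0.9147, -0.2208, 0.384]
orientation: [-179.8, -0.1, 85.9]
force: [0.8, -0.6, -3.9]
grip_width: 0.0147
t 7.53 p [ 0.9147 -0.2208  0.384 ] o [-1.7981e+02 -8.0000e-02  8.5920e+01] j [ -15.4   58.3   13.9    0.   108.  -101.3] F [ 0.8 -0.6 -3.9] T [-0.01 -0.05 -0.02] g 14.7
[-1.54310772e+01  5.82839504e+01  1.38719692e+01  3.82071247e-02
  1.08046134e+02 -1.01336100e+02] [-0.09896924 -4.11943848 -4.10840806  0.05740642 -2.18760576  0.03035246]
```

```bash

for i in 1 2 3; do python3 -m inch '[{"tx":-2,"ty":9.8,"tz":0,"turn":0}]' >/dev/null
python3 -c "
from st import *
pr()"; done
```

```text
t 7.65 p [ 0.9199 -0.2226  0.392 ] o [178.85   0.19  85.92] j [ -15.5   58.    13.5    0.   107.4 -101.4] F [ 0.5  0.6 -1.8] T [ 0.01 -0.   -0.01] g 15.4
t 7.78 p [ 0.9231 -0.2241  0.3914] o [178.34   0.28  85.91] j [-1.550e+01  5.800e+01  1.350e+01  1.000e-01  1.068e+02 -1.014e+02] F [ 0.2 -0.5 -1.9] T [ 0.01 -0.02 -0.04] g 15.4
t 7.9 p [ 0.9263 -0.2256  0.3883] o [178.02   0.34  85.89] j [-1.550e+01  5.820e+01  1.350e+01  1.000e-01  1.063e+02 -1.014e+02] F [ 0.4 -0.9 -2.2] T [-0.05  0.03  0.01] g 15.3
```

The tilt grows about 0.5° per 10 mm push. Check whether it persists when backing off.

```bash

python3 -m inch '[{"tx":-5,"ty":24.5,"tz":0,"turn":0}]' >/dev/null
python3 -c "
from st import *
pr()"
python3 -m inch '[{"tx":3,"ty":-14.7,"tz":-3,"turn":0},{"tx":3,"ty":-14.7,"tz":-3,"turn":0},{"tx":0,"ty":0,"tz":0,"turn":0}]' >/dev/null
python3 -c "
from st import *
s,R=pr(); print(R[:,2])"
```

```text
t 8.03 p [ 0.9347 -0.2286  0.3812] o [177.12   0.49  85.88] j [-1.560e+01  5.870e+01  1.350e+01  1.000e-01  1.050e+02 -1.014e+02] F [-0.1  0.3 -2.2] T [ 0.04  0.04 -0.  ] g 15.4
t 8.4 p [ 0.9047 -0.2204  0.3858] o [177.21   0.47  85.87] j [-1.560e+01  5.190e+01  2.720e+01  1.000e-01  9.810e+01 -1.015e+02] F [ 0.6  0.5 -3. ] T [-0.02  0.04  0.05] g 15.4
[ 0.04803037 -0.01175574 -0.9987767 ]
```

The tilt persists and leans the right way (tool z azimuth ≈ −14°). I'll ratchet it up with gentle pushes.

```bash

python3 -m inch '[{"tx":-3,"ty":14.7,"tz":0,"turn":0},{"tx":-3,"ty":12,"tz":0,"turn":0},{"tx":-6,"ty":29,"tz":0,"turn":0},{"tx":-8,"ty":40,"tz":0,"turn":0},{"tx":-10,"ty":49,"tz":0,"turn":0}]' >/dev/null
python3 -c "
from st import *
s,R=pr(); print(R[:,2])"
python3 -m inch '[{"tx":-10,"ty":49,"tz":0,"turn":0},{"tx":-10,"ty":49,"tz":0,"turn":0}]' >/dev/null
python3 -c "
from st import *
s,R=pr(); print(R[:,2])"
```

```text
t 9.03 p [ 0.971  -0.2419  0.3612] o [172.5    1.29  85.81] j [ -15.8   60.    13.5    0.3   98.9 -101.6] F [ 0.3 -0.3 -1.5] T [0.07 0.12 0.03] g 15.0
[ 0.12847451 -0.03173876 -0.9912048 ]
t 9.28 p [ 1.0004 -0.2521  0.349 ] o [168.53   1.98  85.69] j [ -16.    61.    13.5    0.4   93.9 -101.8] F [ 0.1  0.3 -1. ] T [0.04 0.27 0.01] g 15.7
[ 0.19576789 -0.04868226 -0.97944115]
```

```bash

python3 -m inch '[{"tx":-12,"ty":49,"tz":0,"turn":0},{"tx":-12,"ty":49,"tz":0,"turn":0},{"tx":-12,"ty":49,"tz":0,"turn":0},{"tx":-12,"ty":49,"tz":0,"turn":0},{"tx":-12,"ty":49,"tz":0,"turn":0},{"tx":-12,"ty":49,"tz":0,"turn":0}]' >/dev/null
python3 -c "
from st import *
s,R=pr(); z=R[:,2]; print(z, 'tilt',np.degrees(np.arccos(-z[2])),'az',np.degrees(np.arctan2(z[1],z[0])))"
```

```text
t 10.03 p [ 1.0727 -0.2884  0.3567] o [156.21   4.16  84.99] j [ -16.9   62.    13.5    1.1   80.5 -102.8] F [-0.2  0.2 -3.1] T [0.08 0.44 0.02] g 15.5
[ 0.39609566 -0.10142359 -0.91259054] tilt 24.134164268250256 az -14.362472639383158
```

```bash

python3 -m inch '[{"tx":-14,"ty":49,"tz":0,"turn":0},{"tx":-14,"ty":49,"tz":0,"turn":0},{"tx":-14,"ty":49,"tz":0,"turn":0}]' >/dev/null
cat >> st.py <<'E'
def tl():
    s,R=pr(); z=R[:,2]; print('tilt',np.degrees(np.arccos(-z[2])).round(2),'az',np.degrees(np.arctan2(z[1],z[0])).round(2)); return s,R
E
python3 -c "
from st import *
s,R=tl()
m=np.load('mouth.npy'); print(m)"
```

```text
t 10.4 p [ 1.099  -0.3086  0.3832] o [150.04   5.27  84.42] j [ -17.7   61.4   13.5    1.6   74.8 -103.5] F [-1.6  0.5 -2.2] T [ 0.15  0.51 -0.07] g 15.3
tilt 30.38 az -14.63
[ 0.54216699 -0.18697932  0.15096434 -0.2725118 ]
```

```bash

python3 -m inch '[{"tx":-20,"ty":34,"tz":0,"turn":0},{"tx":0,"ty":0,"tz":0,"turn":0}]' >/dev/null
cat > plan.py <<'E'
from st import *
m=np.load('mouth.npy'); C=m[:3]; w=m[3]; t=np.radians(32)
Z=np.array([-np.sin(t)*np.cos(w),-np.sin(t)*np.sin(w),np.cos(t)])
FL=C-.106*Z
def plan(h, grip=.165, off=(0,0)):
    """tool shift to bring key origin to height h above bore floor on axis"""
    s,R=tl(); kz=-R[:,2]
    tgt=FL+h*Z+grip*Z
    print('axis err deg',np.degrees(np.arccos(kz@Z)).round(2)); d=R.T@(tgt-s['ee_pos'])*1000
    key=s['ee_pos']-grip*kz; q=key-FL; print('key height over floor mm',(q@Z*1000).round(1),'lateral tool x,y mm',np.round((R.T@(q-(q@Z)*Z))[:2]*1000,1))
    print('togo tool',np.round(d,1)); return d
E
python3 -c "
from plan import *
plan(.150)
print(R if 0 else '')"
```

```text
t 10.65 p [ 1.1009 -0.324   0.3922] o [148.59   5.56  84.18] j [ -18.5   61.2   13.5    2.    73.6 -104.3] F [-0.5 -0.4 -2.5] T [0.16 0.53 0.04] g 15.2
tilt 31.84 az -14.84
axis err deg 0.44
key height over floor mm -159.1 lateral tool x,y mm [-100.7  607. ]
togo tool [ 104.2 -607.6 -307.5]
```

Axis error is now only 0.4°. Before moving in, I'll fit the arm's planar kinematics from the logged poses to check the tilted pose over the bore is reachable.

```bash
cat > kin.py <<'E'
import numpy as np
from scipy.optimize import least_squares
D=[([74.22,27.512,91.465,61.025],[.14737,.63303,.25028]),([14.3,18.8,101.1,60.1],[.5369,.168,.2803]),([14.6,25.3,107.2,47.4],[.5355,.1707,.1797]),
([-15.5,17.1,86.6,76.4],[.5858,-.1317,.3987]),([-15.4,46.7,35.9,97.4],[.8566,-.204,.3991]),([-15.8,60,13.5,98.9],[.971,-.2419,.3612]),([-16.9,62,13.5,80.5],[1.0727,-.2884,.3567]),([-18.5,61.2,13.5,73.6],[1.1009,-.324,.3922]),([-15.6,51.9,27.2,98.1],[.9047,-.2204,.3858])]
def fk(p,q):
    a,h,L2,L3,dl,Lt=p; j2,j3,j5=np.radians(q)
    th=j2+j3; s=th+j5
    return a+L2*np.sin(j2)+L3*np.sin(th+dl)+Lt*np.sin(s), h+L2*np.cos(j2)+L3*np.cos(th+dl)+Lt*np.cos(s)
def res(p):
    r=[]
    for q,x in D:
        j1=np.radians(q[0]); R=x[0]*np.cos(j1)+x[1]*np.sin(j1); f=fk(p,q[1:]); r+= [f[0]-R,f[1]-x[2]]
    return r
f=least_squares(res,[.05,.4,.45,.45,0,.25]); P=f.x
if __name__=='__main__':
    print(np.round(P,4),np.abs(f.fun).max())
    from plan import FL,Z
    for hh in (.155,.12,.06,0,-.0):
        X=FL+(hh+.165)*Z; rr=np.hypot(X[0],X[1]); r=np.sqrt(rr**2-.0307**2)
        g=lambda q:[*(np.array(fk(P,q))-[r,X[2]])*100,(sum(q)-148)/50]
        for q0 in ([0,110,40],[20,120,10]):
            s=least_squares(g,q0,bounds=([-46.9,13.5,5.2],[117.4,153.1,153.9])); print(hh,np.round(X,3),np.round(s.x,1),s.cost)
E
python3 kin.py
```

```text
[3.000e-04 3.202e-01 5.964e-01 4.465e-01 7.500e-02 3.539e-01] 0.0008140340529902979
0.155 [ 0.433 -0.156  0.332] [ -7.4 131.8  23.6] 2.531364777819904e-26
0.155 [ 0.433 -0.156  0.332] [ -7.4 131.8  23.6] 9.455943766118893e-23
0.12 [ 0.451 -0.161  0.303] [ -2.7 132.9  17.8] 1.3336076844799596e-24
0.12 [ 0.451 -0.161  0.303] [ -2.7 132.9  17.8] 4.539394151111849e-21
0.06 [ 0.481 -0.17   0.252] [  5.8 134.    8.2] 2.901573571879961e-26
0.06 [ 0.481 -0.17   0.252] [  5.8 134.    8.2] 1.1315633224204241e-22
0 [ 0.512 -0.179  0.201] [ 14.3 131.5   5.2] 0.0018756097734182364
0 [ 0.512 -0.179  0.201] [ 14.3 131.5   5.2] 0.0018756097659503382
-0.0 [ 0.512 -0.179  0.201] [ 14.3 131.5   5.2] 0.0018756097734182364
-0.0 [ 0.512 -0.179  0.201] [ 14.3 131.5   5.2] 0.0018756097659503382
```

Reachable, although near the floor j5 approaches its lower limit. There j4 swings to about +100° and j6 counter-rotates, so I'll pre-turn +120° now to leave j6 room.

```bash

python3 -m inch '[{"tx":0,"ty":-20,"tz":0,"turn":5},{"tx":0,"ty":-10,"tz":0,"turn":10},{"tx":0,"ty":0,"tz":0,"turn":10},{"tx":0,"ty":0,"tz":0,"turn":10},{"tx":0,"ty":0,"tz":0,"turn":10},{"tx":0,"ty":0,"tz":0,"turn":10},{"tx":0,"ty":0,"tz":0,"turn":10},{"tx":0,"ty":0,"tz":0,"turn":10},{"tx":0,"ty":0,"tz":0,"turn":10},{"tx":0,"ty":0,"tz":0,"turn":10},{"tx":0,"ty":0,"tz":0,"turn":10},{"tx":0,"ty":0,"tz":0,"turn":10},{"tx":0,"ty":0,"tz":0,"turn":5},{"tx":0,"ty":0,"tz":0,"turn":0}]' >/dev/null
python3 -c "
from plan import *
plan(.170)"
```

```text
t 12.4 p [ 1.0756 -0.3199  0.3749] o [-168.38  -29.7   -37.24] j [-18.8  55.2  28.4   2.4  64.7  15. ] F [ 0.1 -0.1 -3.1] T [0.13 0.54 0.04] g 15.3
tilt 31.7 az -14.7
axis err deg 0.57
key height over floor mm -160.3 lateral tool x,y mm [ 547.7 -203. ]
togo tool [-551.5  199.9 -327.3]
```

```bash

python3 -m inch '[{"tx":-20,"ty":7.3,"tz":-12,"turn":0},{"tx":-28,"ty":10.2,"tz":-16.6,"turn":0},{"tx":-28,"ty":10.2,"tz":-16.6,"turn":0},{"tx":-28,"ty":10.2,"tz":-16.6,"turn":0},{"tx":-28,"ty":10.2,"tz":-16.6,"turn":0},{"tx":-28,"ty":10.2,"tz":-16.6,"turn":0},{"tx":-32,"ty":11.6,"tz":-19,"turn":0},{"tx":-32,"ty":11.6,"tz":-19,"turn":0},{"tx":-32,"ty":11.6,"tz":-19,"turn":0},{"tx":-32,"ty":11.6,"tz":-19,"turn":0},{"tx":-32,"ty":11.6,"tz":-19,"turn":0},{"tx":-32,"ty":11.6,"tz":-19,"turn":0},{"tx":-32,"ty":11.6,"tz":-19,"turn":0},{"tx":-32,"ty":11.6,"tz":-19,"turn":0},{"tx":-32,"ty":11.6,"tz":-19,"turn":0},{"tx":-32,"ty":11.6,"tz":-19,"turn":0},{"tx":-32,"ty":11.6,"tz":-19,"turn":0},{"tx":-24,"ty":8.4,"tz":-13,"turn":0},{"tx":-10,"ty":4,"tz":-8,"turn":0},{"tx":0,"ty":0,"tz":0,"turn":0}]'
python3 -c "
from plan import *
plan(.150)
for c in ('side','top'): save('d_'+c,c)"
```

```text
time: 14.9
ee_pos: [0.4314, -0.1562, 0.3469]
orientation: [-168.4, -29.8, -37.2]
force: [0.8, 0.7, -3.3]
grip_width: 0.0158
t 14.9 p [ 0.4314 -0.1562  0.3469] o [-168.37  -29.84  -37.25] j [-29.7  -8.6 130.3  16.7  28.4  -8.2] F [ 0.8  0.7 -3.3] T [0.15 0.55 0.02] g 15.8
tilt 31.83 az -14.77
axis err deg 0.48
key height over floor mm 168.0 lateral tool x,y mm [ 5.2 -2.9]
togo tool [-6.   2.  18.1]
```

View pics/d_side.png

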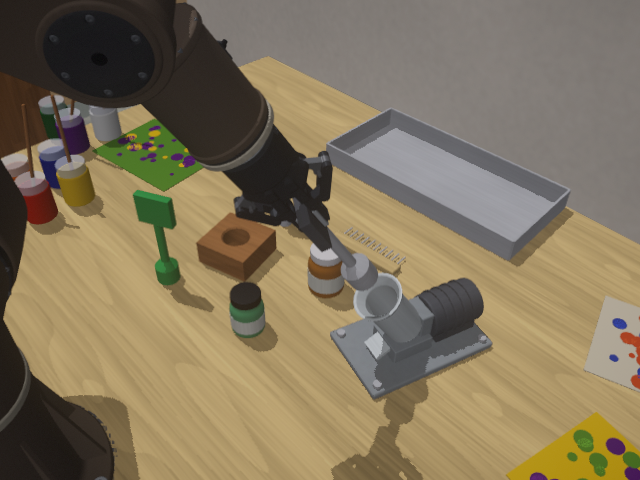

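View pics/d_top.png

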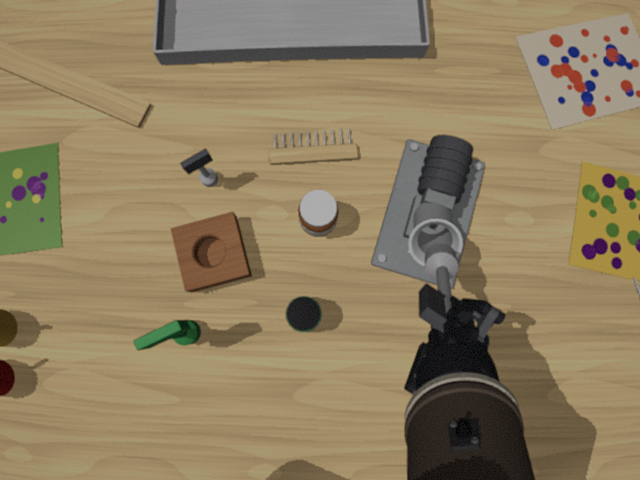

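The key points down into the mouth, with the socket at side ~(358,268) and top ~(438,262). I'll overlay the assumed key pose to check that it hasn't slipped in the grip.

```bash
cat > ov.py <<'E'
from plan import *
import sys
def overlay(name, grip=.165):
    s,R=state(); kz=-R[:,2]; ky=R[:,0]; kx=np.cross(ky,kz); O=s['ee_pos']-grip*kz
    out=[]
    for c in ('side','top'):
        d=optics.get_image(c); im=d['image'].copy(); sc=3
        ctr=proj(d,[O+.08*kz])[0]; x0,y0=int(ctr[0]-65),int(ctr[1]-75); x0=max(0,min(x0,510)); y0=max(0,min(y0,330))
        im=cv2.resize(im[y0:y0+150,x0:x0+130],None,fx=sc,fy=sc,interpolation=cv2.INTER_CUBIC)
        def dr(P,col,cl=True):
            q=(proj(d,P)-[x0,y0]+.5)*sc-.5; cv2.polylines(im,[np.round(q*8).astype(int)],cl,col,1,cv2.LINE_AA,3)
        a=np.linspace(0,2*np.pi,40)
        ci=lambda r,h:[O+h*kz+r*(np.cos(t)*kx+np.sin(t)*ky) for t in a]
        dr(ci(.022,0),(0,0,255)); dr(ci(.022,.034),(0,0,255)); dr([O,O+.195*kz],(0,255,255),False)
        for zz in (.135,.195): dr([O+zz*kz+x*kx+y*ky for x,y in ((-.035,-.008),(.035,-.008),(.035,.008),(-.035,.008))],(0,255,0))
        out.append(im)
    cv2.imwrite(f'pics/{name}.png',np.hstack(out))
if __name__=='__main__': overlay(sys.argv[1])
E
python3 ov.py ov1
```

```text
(no output)
```

View pics/ov1.png

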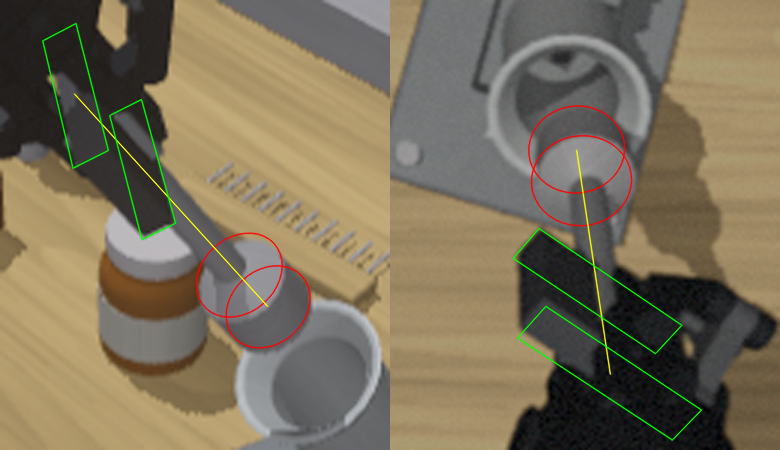

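```bash
cat > zoom.py <<'E'
import cv2,sys
n,src,x0,y0,x1,y1,s=sys.argv[1:]
im=cv2.imread(src)[int(y0):int(y1),int(x0):int(x1)]
cv2.imwrite(n,cv2.convertScaleAbs(cv2.resize(im,None,fx=float(s),fy=float(s),interpolation=cv2.INTER_CUBIC),alpha=1.6,beta=10))
E
python3 zoom.py pics/z1.png pics/d_top.png 405 210 480 320 5.4; python3 zoom.py pics/z2.png pics/d_side.png 280 190 420 320 4.5
```

```text
(no output)
```

View pics/z1.png

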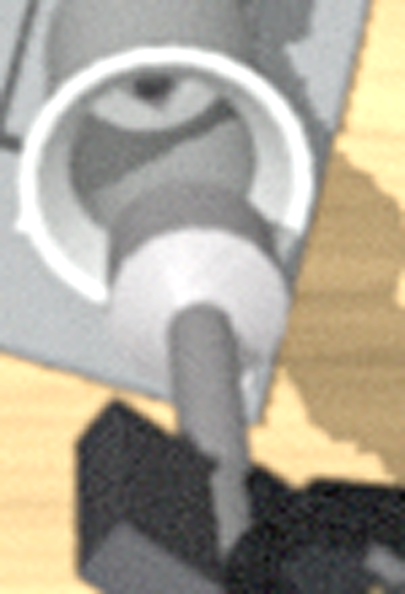

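View pics/z2.png

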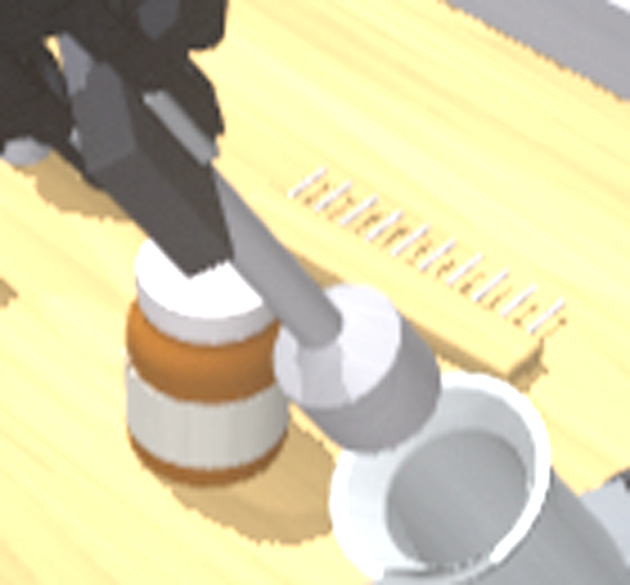

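```bash
python3 - <<'E'
from plan import *
s,R=state(); kz=-R[:,2]; ky=R[:,0]; kx=np.cross(ky,kz); 
print('kx',kx.round(3),'ky',ky.round(3))
d={c:optics.get_image(c) for c in('top','side')}
top=np.array([[201,340],[208,380],[215,420]])/5.4+[405,210]-.4
side=np.array([[320,335],[283,282],[247,230]])/4.5+[280,190]-.4
# sockets: top-edge circle (z=.034) outline bounding: top view left 105?; 
from scipy.optimize import least_squares
for c,pts in(('top',top),('side',side)):
    O=s['ee_pos']-.165*kz
    L=proj(d[c],[O+h*kz for h in np.linspace(.04,.14,101)])
    for p in pts:
        i=np.argmin(np.linalg.norm(L-p,axis=1)); print(c,p.round(1),'off',(p-L[i]).round(1),'h',.04+.001*i)
# fit pivot about ky (angle) & slip along kx, kz
def r(q):
    b,sx,sy=q; z=np.cos(b)*kz+np.sin(b)*kx; O=s['ee_pos']+sx*kx+sy*ky
    out=[]
    for c,pts in(('top',top),('side',side)):
        L=proj(d[c],[O-h*z for h in np.linspace(.02,.15,131)])
        t=L[-1]-L[0]; t/=np.linalg.norm(t); n=np.array([-t[1],t[0]]); out+=list((pts-L[50])@n)
    return out
f=least_squares(r,[0,0,0]); print(np.degrees(f.x[0]),f.x[1:]*1000,np.round(f.fun,2))
E
```

```text
kx [-0.513 -0.84  -0.175] ky [ 0.691 -0.525  0.496]
top [441.8 272.6] off [ 1.9 -0.4] h 0.052000000000000005
top [443.1 280. ] off [ 2.1 -0.2] h 0.07300000000000001
top [444.4 287.4] off [ 2.2 -0.4] h 0.094
side [350.7 264. ] off [-1.4  1.7] h 0.04
side [342.5 252.3] off [-0.2  0.2] h 0.07100000000000001
side [334.5 240.7] off [ 1.1 -1.1] h 0.1
-3.0284870072621115 [-1.90601991  0.68509464] [-0.78 -0.02  0.75  1.46  0.03 -1.42]
```

```bash
python3 - <<'E'
from plan import *
from scipy.optimize import least_squares
s,R=state(); kz=-R[:,2]; ky=R[:,0]; kx=np.cross(ky,kz); 
d={c:optics.get_image(c) for c in('top','side')}
a=np.linspace(0,2*np.pi,120)
def ext(q):
    b,g,sx,sy,sz=q; z=kz+b*kx+g*ky; z/=np.linalg.norm(z); O=s['ee_pos']+sx*kx+sy*ky+sz*kz-.165*z
    x=np.cross(ky,z); x/=np.linalg.norm(x); y=np.cross(z,x)
    P=np.array([O+h*z+.022*(np.cos(t)*x+np.sin(t)*y) for h in (0,.034) for t in a])
    S=(proj(d['side'],P)-[280,190]+.5)*4.5; T=(proj(d['top'],P)-[405,210]+.5)*5.4
    e=[S[:,0].max(),S[:,1].max(),S[:,0].min(),S[:,1].min(),T[:,0].min(),T[:,0].max(),T[:,1].min(),T[:,1].max()]
    sh=[]
    for c,n in(('side',(247,230)),('top',(215,420))):
        off,sc=([280,190],4.5) if c=='side' else ([405,210],5.4)
        L=(proj(d[c],[O+h*z for h in(.05,.13)])-off+.5)*sc; t=L[1]-L[0]; t/=np.linalg.norm(t); sh.append((np.array(n)-L[0])@[-t[1],t[0]])
    return np.array(e),np.array(sh)
meas=np.array([440,453,272,284,105,290,178,378])
e,sh=ext([0]*5); print('pred',e.round(),'meas',meas,'shank',sh.round(1))
def r(q): 
    e,sh=ext([*q[:2],*q[2:5]]); return np.r_[(e-meas)[:7],sh, q[1]*300,q[3]*3000,q[4]*1000]
f=least_squares(r,[0]*5,loss='soft_l1',f_scale=3,x_scale=.01); q=f.x
print('tilt kx,ky deg',np.degrees(q[:2]).round(1),'slip mm',(q[2:]*1000).round(1),'tip offset mm',((q[2:4]-.165*q[:2])*1000).round(1)); print(r(q).round(1))
E
```

```text
pred [440. 447. 269. 275.  90. 275. 177. 393.] meas [440 453 272 284 105 290 178 378] shank [  8.6 -13.5]
tilt kx,ky deg [-0.5 -0.1] slip mm [2.1 1.2 0.5] tip offset mm [3.4 1.4]
[ 5.8  0.6  2.8 -3.2 -0.8 -0.9  3.4  7.6 -1.  -0.3  3.7  0.5]
```

The key is straight in the grip, with its tip about 1.4/3.4 mm (tool x/y) off the nominal. I'll include that offset and enter the mouth gently.

```bash

sed -i 's/    key=s/    d[0]-=1.4; d[1]-=3.4\n    key=s/' plan.py
python3 -m inch '[{"tx":-7.4,"ty":-1.4,"tz":10,"turn":0},{"tx":0,"ty":0,"tz":20,"turn":0},{"tx":0,"ty":0,"tz":20,"turn":0},{"tx":0,"ty":0,"tz":15,"turn":0},{"tx":0,"ty":0,"tz":0,"turn":0}]'
python3 -c "
from plan import *
plan(.06)"
```

```text
time: 15.92
ee_pos: [0.46, -0.1594, 0.2863]
orientation: [-168.4, -29.6, -37.3]
force: [-0.6, 0.4, -2.3]
grip_width: 0.0153
t 15.93 p [ 0.46   -0.1594  0.2863] o [-168.37  -29.61  -37.26] j [-2.760e+01 -1.000e-01  1.332e+02  2.340e+01  1.720e+01 -1.400e+01] F [-0.6  0.4 -2.3] T [ 0.08  0.56 -0.  ] g 15.3
tilt 31.62 az -14.64
axis err deg 0.64
key height over floor mm 101.7 lateral tool x,y mm [-4.6 -4.7]
togo tool [ 2.   0.5 41.6]
```

```bash

python3 -m inch '[{"tx":2,"ty":0.5,"tz":10,"turn":0},{"tx":0,"ty":0,"tz":15,"turn":0},{"tx":0,"ty":0,"tz":15,"turn":0},{"tx":0,"ty":0,"tz":0,"turn":0}]'
python3 -c "
from plan import *
plan(.03)
save('e_top','top'); save('e_side','side')"; python3 zoom.py pics/z3.png pics/e_top.png 405 200 480 310 5; python3 zoom.py pics/z4.png pics/e_side.png 290 200 430 330 4.5
```

```text
time: 16.42
ee_pos: [0.4816, -0.1665, 0.2537]
orientation: [-168.3, -29.7, -37.3]
force: [-0.2, -0.3, -2.8]
grip_width: 0.0153
t 16.43 p [ 0.4816 -0.1665  0.2537] o [-168.35  -29.68  -37.29] j [-26.9   5.5 133.6  33.6  11.6 -24. ] F [-0.2 -0.3 -2.8] T [ 0.2   0.56 -0.03] g 15.3
tilt 31.69 az -14.69
axis err deg 0.58
key height over floor mm 62.0 lateral tool x,y mm [-2.1 -4.4]
togo tool [-0.3  0.2 31.9]
```

View pics/z3.png

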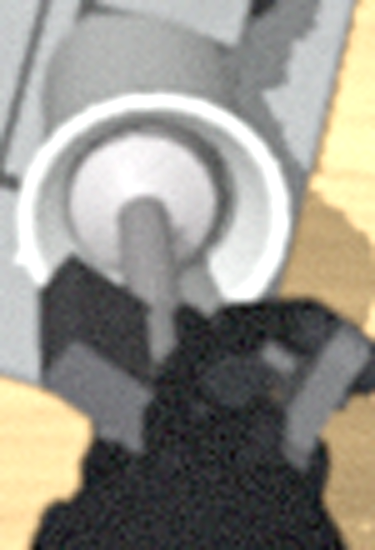

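View pics/z4.png

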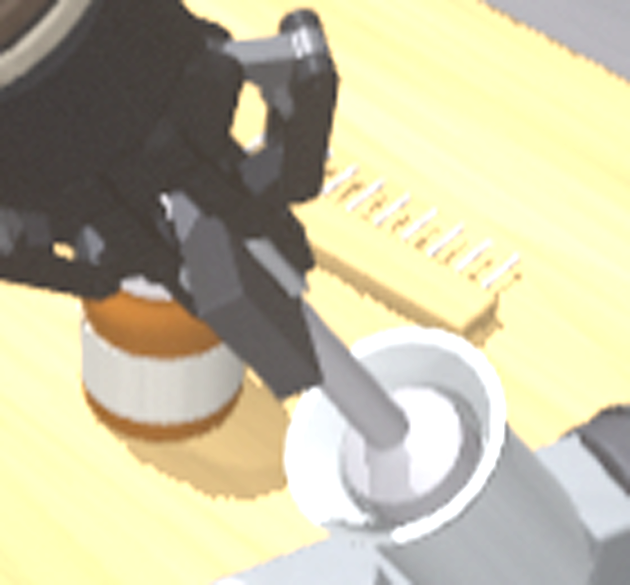

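The socket is inside the bore, slightly left in the top view, at roughly 2 mm towards +y. Correct that and descend.

```bash

python3 -m inch '[{"tx":1,"ty":1.7,"tz":5,"turn":0},{"tx":0,"ty":0,"tz":8,"turn":0},{"tx":0,"ty":0,"tz":8,"turn":0},{"tx":0,"ty":0,"tz":8,"turn":0},{"tx":0,"ty":0,"tz":6,"turn":0},{"tx":0,"ty":0,"tz":0,"turn":0}]'
python3 -c "
from plan import *
plan(.015)"
```

```text
time: 17.27
ee_pos: [0.4993, -0.1731, 0.2251]
orientation: [-168.3, -29.8, -37.3]
force: [-0.9, 0.0, -2.7]
grip_width: 0.015
t 17.27 p [ 0.4993 -0.1731  0.2251] o [-168.32  -29.77  -37.3 ] j [-26.6  10.5 133.7  53.7   7.7 -44.1] F [-0.9  0.  -2.7] T [0.11 0.49 0.01] g 15.0
tilt 31.78 az -14.69
axis err deg 0.53
key height over floor mm 27.8 lateral tool x,y mm [-0.7 -3.2]
togo tool [-1.7 -1.2 12.7]
```

```bash

cat >> plan.py <<'E'
def f():
    s,R=state(); F=s['force']; ft=R.T@F; kz=-R[:,2]; key=s['ee_pos']-.165*kz; q=key-FL
    a=np.degrees(np.arccos(kz@Z)); print('t',round(s['time'],2),'h',round(q@Z*1000,1),'lat',np.round((R.T@(q-(q@Z)*Z))[:2]*1000,1),'Ftool',ft.round(1),'Ttool',(R.T@s['ft_torque']).round(2),'ax',a.round(1),'j',s['joints'].round(1),'g',round(s['grip_width']*1000,1))
E
for i in 1 2 3; do python3 -m inch '[{"tx":0,"ty":0,"tz":4,"turn":0},{"tx":0,"ty":0,"tz":0,"turn":0}]'>/dev/null;python3 -c "
from plan import *
f()"; done
```

```text
t 17.52 h 23.9 lat [-0.7 -3.2] Ftool [-0.7  0.3  1. ] Ttool [-0.18 -0.45 -0.01] ax 0.5 j [-26.5  11.  133.7  57.    7.4 -47.4] g 15.2
t 17.77 h 19.8 lat [-1.  -3.2] Ftool [-0.7  0.5  2.3] Ttool [-0.15 -0.49  0.02] ax 0.5 j [-26.4  11.6 133.7  60.7   7.  -51.1] g 15.4
t 18.02 h 15.6 lat [-1.2 -3.2] Ftool [-1.8  1.2  1.9] Ttool [-0.14 -0.53  0.03] ax 0.5 j [-26.4  12.2 133.7  64.7   6.8 -55. ] g 15.3
```

```bash

for i in 1 2 3; do python3 -m inch '[{"tx":0,"ty":0,"tz":2,"turn":0},{"tx":0,"ty":0,"tz":0,"turn":0}]'>/dev/null;python3 -c "
from plan import *
f()"; done
```

```text
t 18.27 h 13.5 lat [-1.1 -3.2] Ftool [-2.   1.3  1.5] Ttool [-0.2  -0.47 -0.03] ax 0.5 j [-26.3  12.5 133.7  67.    6.6 -57.3] g 15.3
t 18.52 h 11.5 lat [-1.2 -3.1] Ftool [-1.5  0.7  1.4] Ttool [-0.13 -0.39  0.02] ax 0.5 j [-26.3  12.8 133.7  69.1   6.5 -59.4] g 15.0
t 18.77 h 9.5 lat [-1.2 -3.2] Ftool [-1.3 -0.1  2.5] Ttool [-0.19 -0.45  0.03] ax 0.5 j [-26.2  13.1 133.7  71.3   6.4 -61.6] g 15.2
```

```bash

for i in 1 2 3 4; do python3 -m inch '[{"tx":0,"ty":0,"tz":2,"turn":0},{"tx":0,"ty":0,"tz":0,"turn":0}]'>/dev/null;python3 -c "
from plan import *
f()"; done
```

```text
t 19.02 h 7.5 lat [-1.2 -3.2] Ftool [-0.3  0.8  2.4] Ttool [-0.18 -0.4  -0.  ] ax 0.5 j [-26.2  13.4 133.7  73.6   6.3 -63.9] g 15.3
t 19.27 h 5.5 lat [-1.2 -3.1] Ftool [-0.2  1.3  2.2] Ttool [-0.24 -0.35  0.01] ax 0.5 j [-26.2  13.6 133.6  76.    6.2 -66.2] g 15.1
t 19.52 h 3.5 lat [-1.2 -3.2] Ftool [-0.1  1.7  2.5] Ttool [-0.2  -0.37  0.01] ax 0.5 j [-26.1  13.9 133.6  78.4   6.1 -68.6] g 15.5
t 19.77 h 2.3 lat [-1.2 -3.1] Ftool [ -3.2   2.8 -27.3] Ttool [-0.44 -0.81  0.01] ax 0.5 j [-26.1  14.1 133.7  80.9   6.  -71.1] g 15.4
```

Contact (27 N) at an indicated 2.3 mm, about floor level, so it is probably seated with the flats already aligned. Ease off a little, dwell, then feel for the flats by turning.

```bash

python3 -m inch '[{"tx":0,"ty":0,"tz":-0.7,"turn":0},{"tx":0,"ty":0,"tz":0,"turn":0},{"tx":0,"ty":0,"tz":0,"turn":0}]'>/dev/null
python3 -c "
from plan import *
f()"
for i in 1 2 3 4 5; do python3 -m inch '[{"tx":0,"ty":0,"tz":0,"turn":4},{"tx":0,"ty":0,"tz":0,"turn":0}]'>/dev/null;python3 -c "
from plan import *
f()"; done
```

```text
t 20.15 h 2.4 lat [-1.2 -3.2] Ftool [ -1.8   1.6 -12.3] Ttool [-0.37 -0.52 -0.  ] ax 0.5 j [-26.1  14.1 133.6  80.1   6.1 -70.3] g 15.4
t 20.4 h 2.4 lat [-0.9 -2.9] Ftool [ -0.8   1.8 -10.7] Ttool [-0.61 -0.12 -0.18] ax 0.5 j [-26.1  14.1 133.6  80.1   6.  -66.2] g 15.0
t 20.65 h 2.5 lat [-0.8 -2.7] Ftool [  0.8   3.4 -11.2] Ttool [-0.8   0.29 -0.21] ax 0.5 j [-26.1  14.1 133.6  80.1   6.  -62.2] g 15.2
t 20.9 h 2.5 lat [-0.8 -2.6] Ftool [  1.7   2.6 -11.7] Ttool [-0.79  0.44 -0.21] ax 0.4 j [-26.1  14.1 133.6  80.1   6.  -58.2] g 15.2
t 21.15 h 2.5 lat [-0.8 -2.5] Ftool [  2.3   4.  -10.6] Ttool [-0.88  0.72 -0.22] ax 0.4 j [-26.1  14.1 133.6  80.1   6.  -54.2] g 15.4
t 21.4 h 2.5 lat [-0.8 -2.4] Ftool [  2.8   3.7 -10.6] Ttool [-0.89  0.83 -0.16] ax 0.4 j [-26.1  14.1 133.6  80.1   6.  -50.2] g 15.6
```

Steady ≈0.2 N m, which matches the nut's 0.22 N m friction, so the key is seated and the nut is turning. Continue until the torque rises at the stop.

```bash

for i in 1 2 3 4 5 6; do python3 -m inch '[{"tx":0,"ty":0,"tz":0,"turn":4},{"tx":0,"ty":0,"tz":0,"turn":0}]'>/dev/null;python3 -c "
from plan import *
f()"; done
```

```text
t 21.65 h 2.5 lat [-0.9 -2.4] Ftool [  3.7   3.8 -12.2] Ttool [-0.79  1.07 -0.22] ax 0.4 j [-26.1  14.1 133.6  80.1   6.  -46.2] g 15.7
t 21.9 h 2.5 lat [-0.9 -2.3] Ftool [  4.2   3.5 -10.8] Ttool [-0.82  1.27 -0.18] ax 0.4 j [-26.1  14.1 133.6  80.1   6.  -42.2] g 15.5
t 22.15 h 2.5 lat [-0.9 -2.2] Ftool [  5.7   3.  -10.2] Ttool [-0.71  1.47 -0.14] ax 0.4 j [-26.1  14.1 133.6  80.1   6.  -38.2] g 14.9
t 22.4 h 2.5 lat [-0.9 -2.2] Ftool [  4.7   2.5 -11.1] Ttool [-0.66  1.64 -0.22] ax 0.4 j [-26.2  14.1 133.5  80.1   6.  -34.2] g 15.3
t 22.65 h 2.5 lat [-0.9 -2. ] Ftool [  4.8   2.4 -11.2] Ttool [-0.58  1.84 -0.2 ] ax 0.4 j [-26.2  14.1 133.5  80.1   6.  -30.2] g 15.3
t 22.9 h 2.5 lat [-0.9 -2. ] Ftool [  6.2   1.6 -11.6] Ttool [-0.51  2.05 -0.19] ax 0.4 j [-26.2  14.1 133.5  80.1   5.9 -26.2] g 15.5
```

```bash

for i in 1 2 3 4 5 6; do python3 -m inch '[{"tx":0,"ty":0,"tz":0,"turn":3},{"tx":0,"ty":0,"tz":0,"turn":0}]'>/dev/null;python3 -c "
from plan import *
f()"; done
```

```text
t 23.15 h 2.5 lat [-1.  -1.9] Ftool [  6.3   1.4 -10.4] Ttool [-0.42  2.13 -0.33] ax 0.3 j [-26.2  14.1 133.5  80.1   5.9 -23.2] g 15.3
t 23.4 h 2.5 lat [-1.  -1.9] Ftool [  7.4   1.4 -11.3] Ttool [-0.37  2.25 -0.25] ax 0.3 j [-26.2  14.1 133.5  80.1   5.9 -20.2] g 15.7
t 23.65 h 2.5 lat [-1.  -1.8] Ftool [  7.7   1.1 -11.1] Ttool [-0.23  2.42 -0.29] ax 0.3 j [-26.2  14.1 133.5  80.1   5.9 -17.2] g 15.3
t 23.9 h 2.5 lat [-1.  -1.8] Ftool [  8.5   0.8 -10.9] Ttool [-0.16  2.49 -0.29] ax 0.3 j [-26.2  14.1 133.5  80.1   5.9 -14.2] g 15.3
t 24.15 h 2.5 lat [-1.  -1.7] Ftool [  9.2   0.4 -10.8] Ttool [-0.08  2.61 -0.28] ax 0.3 j [-26.2  14.1 133.5  80.1   5.9 -11.2] g 15.5
t 24.4 h 2.5 lat [-0.9 -1.7] Ftool [  9.1   0.1 -10. ] Ttool [ 0.14  2.79 -0.43] ax 0.3 j [-26.2  14.1 133.5  80.1   5.9  -8.3] g 15.4
```

```bash

for i in 1 2 3 4; do python3 -m inch '[{"tx":0,"ty":0,"tz":0,"turn":2.5},{"tx":0,"ty":0,"tz":0,"turn":0}]'>/dev/null;python3 -c "
from plan import *
f()"; done
```

```text
t 24.65 h 2.5 lat [-1.  -1.6] Ftool [ 10.1   0.4 -11.1] Ttool [ 0.13  2.77 -0.77] ax 0.3 j [-26.2  14.1 133.5  80.    5.9  -5.8] g 15.3
t 24.9 h 2.5 lat [-1.1 -1.5] Ftool [  9.3   1.  -10.4] Ttool [ 0.18  2.77 -1.22] ax 0.3 j [-26.2  14.1 133.5  80.    5.9  -3.3] g 15.4
t 25.15 h 2.5 lat [-1.2 -1.4] Ftool [  9.6  -0.1 -12.2] Ttool [ 0.21  2.88 -1.26] ax 0.3 j [-26.2  14.1 133.5  80.    5.9  -0.8] g 15.4
t 25.4 h 2.6 lat [-1.4 -1.4] Ftool [  8.3   0.2 -12.7] Ttool [ 0.32  2.71 -1.86] ax 0.3 j [-26.2  14.1 133.5  80.    5.9   1.7] g 15.7
```

Torque climbed to 1.9 N m, so the nut is at its stop. Unload by turning back within the play and draw the key out along the axis. Then I'll work out how to bring the tool back to vertical at the inner reach limit.

```bash

python3 -m inch '[{"tx":0,"ty":0,"tz":0,"turn":-4},{"tx":0,"ty":0,"tz":0,"turn":-3},{"tx":0,"ty":0,"tz":0,"turn":0}]'>/dev/null
python3 -c "
from plan import *
f()"
cat > sim.py <<'E'
import numpy as np
from kin import fk,P
from scipy.optimize import least_squares
lo=np.array([-46.5,13.5,5.3]); hi=np.array([117,152.9,153.5]); W=.58
def full(q): 
    r,z=fk(P,q); return np.array([r,z,np.radians(180-sum(q))])   # tilt outward positive
def ik(tgt,q0):
    f=lambda q:(full(q)-tgt)*[1,1,W]
    return least_squares(f,np.clip(q0,lo+.01,hi-.01),bounds=(lo,hi),x_scale=10).x
if __name__=='__main__':
    for start in ((.44,.36),(.42,.40),(.40,.45),(.38,.50),(.36,.55)):
      for dirn in ((-1,0),(-.8,-.6),(-.6,-.8),(-.8,.6),(0,-1)):
        q=ik(np.array([*start,np.radians(32)]),[0,120,30]); p=full(q); n=0; tr=[]
        for k in range(40):
            q=ik(p+np.r_[.05*np.array(dirn),0],q); p=full(q); n+=1
            if k%8==7: tr.append((np.round(p[:2],2).tolist(),np.degrees(p[2]).round(1),q.round(0).tolist()))
            if p[2]<.01 or p[1]<.18: break
        print(start,dirn,n,np.round(p,3),q.round(1)); 
E
python3 sim.py
```

```text
t 25.77 h 2.5 lat [-0.9 -1.6] Ftool [  9.2   0.8 -12.8] Ttool [ 0.09  3.   -0.36] ax 0.3 j [-26.2  14.1 133.5  80.1   5.9  -5.3] g 15.2
(0.44, 0.36) (-1, 0) 21 [-0.013  0.232 -0.008] [-46.5 151.2  75.8]
(0.44, 0.36) (-0.8, -0.6) 22 [-0.019  0.219 -0.013] [-46.5 152.9  74.4]
(0.44, 0.36) (-0.6, -0.8) 9 [0.293 0.176 0.354] [ -1.  152.9   7.8]
(0.44, 0.36) (-0.8, 0.6) 40 [-0.339  0.947  1.052] [-46.5  13.5 152.7]
(0.44, 0.36) (0, -1) 6 [0.455 0.17  0.406] [ 12.8 138.7   5.3]
(0.42, 0.4) (-1, 0) 20 [ 0.005  0.401 -0.025] [-46.5 129.1  98.8]
(0.42, 0.4) (-0.8, -0.6) 22 [-0.019  0.219 -0.013] [-46.5 152.9  74.4]
(0.42, 0.4) (-0.6, -0.8) 26 [-0.015  0.219 -0.002] [-46.5 152.9  73.7]
(0.42, 0.4) (-0.8, 0.6) 40 [-0.338  0.95   1.062] [-46.5  13.5 152.1]
(0.42, 0.4) (0, -1) 7 [0.433 0.171 0.4  ] [ 11.  140.8   5.3]
(0.4, 0.45) (-1, 0) 20 [-0.049  0.595 -0.019] [-46.5 102.9 124.6]
(0.4, 0.45) (-0.8, -0.6) 22 [-0.018  0.219 -0.008] [-46.5 152.9  74.1]
(0.4, 0.45) (-0.6, -0.8) 25 [-0.012  0.219  0.007] [-46.5 152.9  73.2]
(0.4, 0.45) (-0.8, 0.6) 40 [-0.336  0.953  1.073] [-46.5  13.5 151.5]
(0.4, 0.45) (0, -1) 8 [0.408 0.177 0.403] [  8.4 143.2   5.3]
(0.38, 0.5) (-1, 0) 40 [-0.212  0.797  0.163] [-46.5  63.7 153.5]
(0.38, 0.5) (-0.8, -0.6) 22 [-0.016  0.219 -0.004] [-46.5 152.9  73.8]
(0.38, 0.5) (-0.6, -0.8) 25 [-0.011  0.219  0.009] [-46.5 152.9  73.1]
(0.38, 0.5) (-0.8, 0.6) 40 [-0.335  0.955  1.079] [-46.5  13.5 151.2]
(0.38, 0.5) (0, -1) 10 [0.388 0.165 0.367] [  9.  144.6   5.3]
(0.36, 0.55) (-1, 0) 40 [-0.236  0.852  0.425] [-46.5  48.6 153.5]
(0.36, 0.55) (-0.8, -0.6) 22 [-0.015  0.219 -0.002] [-46.5 152.9  73.7]
(0.36, 0.55) (-0.6, -0.8) 26 [-0.018  0.219 -0.009] [-46.5 152.9  74.1]
(0.36, 0.55) (-0.8, 0.6) 40 [-0.333  0.959  1.091] [-46.5  13.5 150.5]
(0.36, 0.55) (0, -1) 11 [0.361 0.172 0.375] [  5.8 147.4   5.3]
```

Unloaded. Going back to vertical at the inner limit would drive the gripper into the base. A push at the outer limit with the arm on the opposite side (azimuth ≈ 155–165°) adds the opposite tilt and cancels it cleanly. So: draw the key straight out, then turn −150° once it is clear of the nut to give j6 room.

```bash

python3 -m inch '[{"tx":0,"ty":0,"tz":-4,"turn":0},{"tx":0,"ty":0,"tz":-8,"turn":0},{"tx":0,"ty":0,"tz":-10,"turn":0},{"tx":0,"ty":0,"tz":-12,"turn":0},{"tx":0,"ty":0,"tz":0,"turn":0}]'>/dev/null
python3 -c "
from plan import *
f()"
```

```text
t 26.4 h 36.6 lat [-3.1 -0.8] Ftool [0.1 1.2 2.6] Ttool [-0.5   0.06  0.02] ax 0.5 j [-26.7   9.2 133.7  47.3   8.6  27.2] g 15.5
```

```bash

python3 -m inch '[{"tx":0,"ty":0,"tz":-10,"turn":-6},{"tx":0,"ty":0,"tz":-10,"turn":-10},{"tx":0,"ty":0,"tz":-12,"turn":-10},{"tx":0,"ty":0,"tz":-12,"turn":-10},{"tx":0,"ty":0,"tz":-12,"turn":-10},{"tx":0,"ty":0,"tz":-12,"turn":-10},{"tx":0,"ty":0,"tz":-12,"turn":-10},{"tx":0,"ty":0,"tz":-12,"turn":-10},{"tx":0,"ty":0,"tz":-12,"turn":-10},{"tx":0,"ty":0,"tz":-12,"turn":-10},{"tx":0,"ty":0,"tz":-10,"turn":-10},{"tx":0,"ty":0,"tz":-10,"turn":-10},{"tx":0,"ty":0,"tz":-10,"turn":-10},{"tx":0,"ty":0,"tz":0,"turn":-10},{"tx":0,"ty":0,"tz":0,"turn":-10},{"tx":0,"ty":0,"tz":0,"turn":-4},{"tx":0,"ty":0,"tz":0,"turn":0}]'
python3 -c "
from plan import *
f(); s,R=tl()
W=[s['ee_pos'],[.45,-.15,.45],[.52,.15,.45],[.30,.50,.45],[-.15,.58,.45],[-.55,.22,.42]]
for a,b in zip(W,W[1:]):
    d=R.T@(np.array(b)-a)*1000; n=int(np.ceil(np.linalg.norm(d)/58)); print(b,n,'rows of',np.round(d/n,1))
save('g_side','side')"
```

```text
time: 28.52
ee_pos: [0.4207, -0.1518, 0.3558]
orientation: [150.7, -12.7, 54.2]
force: [-0.8, -1.1, -2.9]
grip_width: 0.0157
t 28.52 h 181.8 lat [ 2.8 -0.7] Ftool [-2.  -1.2  2.2] Ttool [ 0.45 -0.24  0.  ] ax 0.6 j [-30.2 -10.5 130.2  16.3  30.5 -92.9] g 15.7
t 28.52 p [ 0.4207 -0.1518  0.3558] o [150.66 -12.66  54.17] j [-30.2 -10.5 130.2  16.3  30.5 -92.9] F [-0.8 -1.1 -2.9] T [ 0.11  0.5  -0.02] g 15.7
tilt 31.73 az -14.52
[0.45, -0.15, 0.45] 2 rows of [ 19.4  31.4 -32.7]
[0.52, 0.15, 0.45] 6 rows of [ 46.2 -22.4  -0.7]
[0.3, 0.5, 0.45] 8 rows of [ 18.9 -43.8 -19.8]
[-0.15, 0.58, 0.45] 8 rows of [-24.2 -42.2 -30. ]
[-0.55, 0.22, 0.42] 10 rows of [-52.   -5.7 -13.1]
```

View pics/g_side.png

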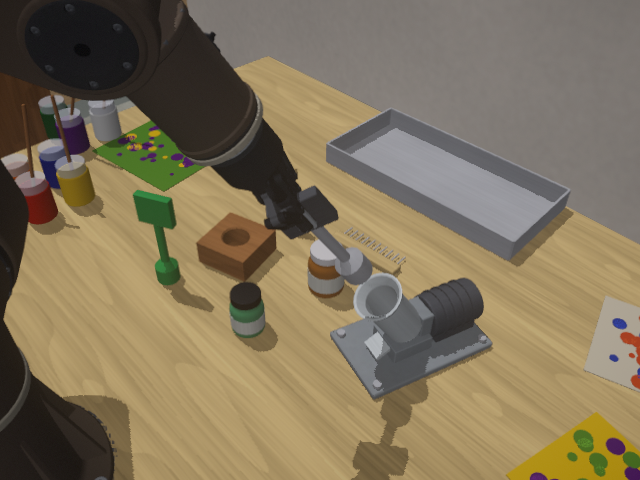

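Key is clear and the scene undisturbed. Start the swing (first two legs), and estimate where the dark wooden panel at the upper left of the side view stands.

```bash

python3 -m inch '[{"tx":19.4,"ty":31.4,"tz":-32.7,"turn":0},{"tx":19.4,"ty":31.4,"tz":-32.7,"turn":0},{"tx":46.2,"ty":-22.4,"tz":-0.7,"turn":0},{"tx":46.2,"ty":-22.4,"tz":-0.7,"turn":0},{"tx":46.2,"ty":-22.4,"tz":-0.7,"turn":0},{"tx":46.2,"ty":-22.4,"tz":-0.7,"turn":0},{"tx":46.2,"ty":-22.4,"tz":-0.7,"turn":0},{"tx":46.2,"ty":-22.4,"tz":-0.7,"turn":0}]'
python3 -c "
from plan import *
tl()
d=optics.get_image('side')
for uv in ((45,95),(10,150),(190,75),(20,10)): print(uv,atz(d,uv,0).round(2))"
```

```text
time: 29.58
ee_pos: [0.5176, 0.1438, 0.4493]
orientation: [150.8, -12.6, 54.1]
force: [1.2, -1.3, -2.2]
grip_width: 0.0153
t 29.57 p [0.5176 0.1438 0.4493] o [150.8  -12.61  54.09] j [ 24.8  -2.6 110.  -25.7  50.1 -13.2] F [ 1.2 -1.3 -2.2] T [ 0.13  0.5  -0.05] g 15.3
tilt 31.59 az -14.58
(45, 95) [0.54 1.08 0.  ]
(10, 150) [0.35 0.86 0.  ]
(190, 75) [0.91 0.9  0.  ]
(20, 10) [0.76 1.79 0.  ]
```

```bash

python3 -m inch '[{"tx":18.9,"ty":-43.8,"tz":-19.8,"turn":0},{"tx":18.9,"ty":-43.8,"tz":-19.8,"turn":0},{"tx":18.9,"ty":-43.8,"tz":-19.8,"turn":0},{"tx":18.9,"ty":-43.8,"tz":-19.8,"turn":0},{"tx":18.9,"ty":-43.8,"tz":-19.8,"turn":0},{"tx":18.9,"ty":-43.8,"tz":-19.8,"turn":0},{"tx":18.9,"ty":-43.8,"tz":-19.8,"turn":0},{"tx":18.9,"ty":-43.8,"tz":-19.8,"turn":0},{"tx":-24.2,"ty":-42.2,"tz":-30,"turn":0},{"tx":-24.2,"ty":-42.2,"tz":-30,"turn":0},{"tx":-24.2,"ty":-42.2,"tz":-30,"turn":0},{"tx":-24.2,"ty":-42.2,"tz":-30,"turn":0}]'
python3 -c "
from plan import *
tl()"
```

```text
time: 31.12
ee_pos: [0.0706, 0.5318, 0.4499]
orientation: [150.8, -12.5, 54.1]
force: [0.3, 0.9, -2.5]
grip_width: 0.0149
t 31.12 p [0.0706 0.5318 0.4499] o [150.81 -12.47  54.08] j [ 97.6  16.   88.2 -28.9  89.1  50.7] F [ 0.3  0.9 -2.5] T [ 0.19  0.55 -0.08] g 14.9
tilt 31.52 az -14.79
```

```bash

python3 -m inch '[{"tx":-24.2,"ty":-42.2,"tz":-30,"turn":0},{"tx":-24.2,"ty":-42.2,"tz":-30,"turn":0},{"tx":-24.2,"ty":-42.2,"tz":-30,"turn":0},{"tx":-24.2,"ty":-42.2,"tz":-30,"turn":0},{"tx":-52,"ty":-5.7,"tz":-13.1,"turn":0},{"tx":-52,"ty":-5.7,"tz":-13.1,"turn":0},{"tx":-52,"ty":-5.7,"tz":-13.1,"turn":0},{"tx":-52,"ty":-5.7,"tz":-13.1,"turn":0},{"tx":-52,"ty":-5.7,"tz":-13.1,"turn":0},{"tx":-52,"ty":-5.7,"tz":-13.1,"turn":0}]'
python3 -c "
from plan import *
s,R=tl()
b=np.array([-.56,.18,.40]); print(R.T@(b-s['ee_pos'])*1000)
u=np.array([np.cos(np.radians(160)),np.sin(np.radians(160)),0]); print('outward tool',R.T@u)"
```

```text
time: 32.38
ee_pos: [-0.3942, 0.3544, 0.4332]
orientation: [150.7, -12.4, 54.1]
force: [-0.1, 0.6, -2.9]
grip_width: 0.0156
t 32.38 p [-0.3942  0.3544  0.4332] o [150.74 -12.43  54.09] j [142.5  26.7  74.3 -12.2 108.1  90.8] F [-0.1  0.6 -2.9] T [ 0.19  0.5  -0.07] g 15.6
tilt 31.57 az -14.89
[-240.02066745  -18.65751407  -32.14409427]
outward tool [-0.26775863 -0.81012743 -0.5215351 ]
```

```bash

python3 -c "
from plan import *
s,R=tl()
b=np.array([-.53,.25,.41]); d=R.T@(b-s['ee_pos'])*1000; print(d, d/4)"
```

```text
t 32.38 p [-0.3942  0.3544  0.4332] o [150.74 -12.43  54.09] j [142.5  26.7  74.3 -12.2 108.1  90.8] F [-0.1  0.6 -2.9] T [ 0.19  0.5  -0.07] g 15.6
tilt 31.57 az -14.89
[-165.31963702  -36.32489047  -34.90450438] [-41.32990925  -9.08122262  -8.7261261 ]
```

```bash

python3 -m inch '[{"tx":-41,"ty":-9,"tz":-9,"turn":0},{"tx":-41,"ty":-9,"tz":-9,"turn":0},{"tx":-41,"ty":-9,"tz":-9,"turn":0},{"tx":-41,"ty":-9,"tz":-9,"turn":0},{"tx":0,"ty":0,"tz":0,"turn":0}]'
cat >> st.py <<'E'
def outw(az,mm,dz=0):
    s,R=tl(); a=np.radians(az); u=np.array([np.cos(a)*mm,np.sin(a)*mm,dz]); r=np.hypot(*s['ee_pos'][:2]); print('r',r.round(3),'az',np.degrees(np.arctan2(s['ee_pos'][1],s['ee_pos'][0])).round(1),'rows tool',np.round(R.T@u,1))
E
python3 -c "
from plan import *
outw(158,20)"
```

```text
time: 33.0
ee_pos: [-0.5301, 0.2503, 0.4099]
orientation: [150.6, -12.4, 54.3]
force: [-0.1, -0.2, -2.9]
grip_width: 0.0149
t 33.0 p [-0.5301  0.2503  0.4099] o [150.64 -12.41  54.27] j [155.   34.   65.1  -5.8 112.1 103.3] F [-0.1 -0.2 -2.9] T [0.17 0.52 0.03] g 14.9
tilt 31.66 az -14.82
r 0.586 az 154.7 rows tool [ -4.6 -16.4 -10.4]
```

```bash
python3 - <<'E'
from sim import *
q=np.array([34,65.1,112.1]); print(full(q))
p=full(q)
for k in range(14):
    q=ik(p+[.02,0,0],q); p=full(q); print(k,p.round(3),np.degrees(p[2]).round(1),q.round(1))
E
```

```text
[ 0.5847884   0.40849213 -0.54454273]
0 [ 0.605  0.408 -0.545] -31.2 [ 36.   61.5 113.7]
1 [ 0.625  0.408 -0.545] -31.2 [ 38.1  57.7 115.4]
2 [ 0.645  0.408 -0.545] -31.2 [ 40.3  53.6 117.3]
3 [ 0.665  0.408 -0.545] -31.2 [ 42.6  49.2 119.4]
4 [ 0.685  0.408 -0.545] -31.2 [ 45.1  44.5 121.6]
5 [ 0.705  0.408 -0.545] -31.2 [ 47.8  39.2 124.2]
6 [ 0.725  0.408 -0.545] -31.2 [ 50.7  33.3 127.2]
7 [ 0.745  0.408 -0.545] -31.2 [ 54.1  26.2 130.8]
8 [ 0.765  0.408 -0.545] -31.2 [ 58.5  17.  135.7]
9 [ 0.774  0.404 -0.537] -30.8 [ 60.3  13.5 137. ]
10 [ 0.779  0.398 -0.527] -30.2 [ 60.5  13.5 136.1]
11 [ 0.784  0.392 -0.516] -29.6 [ 60.8  13.5 135.3]
12 [ 0.789  0.386 -0.505] -28.9 [ 61.   13.5 134.4]
13 [ 0.794  0.38  -0.494] -28.3 [ 61.2  13.5 133.6]
```

```bash

python3 -m inch '[{"tx":-9,"ty":-33,"tz":-21,"turn":0},{"tx":-9,"ty":-33,"tz":-21,"turn":0},{"tx":-9,"ty":-33,"tz":-21,"turn":0},{"tx":-5,"ty":-18,"tz":-11,"turn":0},{"tx":-2,"ty":-8,"tz":-5,"turn":0},{"tx":-2,"ty":-6,"tz":-4,"turn":0},{"tx":-1,"ty":-5,"tz":-3,"turn":0},{"tx":-1,"ty":-5,"tz":-3,"turn":0},{"tx":-1,"ty":-5,"tz":-3,"turn":0},{"tx":-2,"ty":-8,"tz":-5,"turn":0}]'
python3 -c "
from plan import *
outw(160,45,10)"
```

```text
time: 34.25
ee_pos: [-0.699, 0.3254, 0.4114]
orientation: [150.7, -12.5, 54.1]
force: [-24.6, 6.8, 30.9]
grip_width: 0.0152
t 34.25 p [-0.699   0.3254  0.4114] o [150.72 -12.47  54.09] j [155.2  60.   13.4  -7.7 137.5 100.1] F [-24.6   6.8  30.9] T [0.26 0.79 0.03] g 15.2
tilt 31.6 az -14.85
r 0.771 az 155.0 rows tool [ -9.9 -31.7 -32. ]
```

```bash

python3 -m inch '[{"tx":-3,"ty":-14,"tz":-9,"turn":0},{"tx":-6,"ty":-24,"tz":-16,"turn":0},{"tx":-10,"ty":-35,"tz":-24,"turn":0},{"tx":-12,"ty":-43,"tz":-29,"turn":0},{"tx":-12,"ty":-43,"tz":-29,"turn":0}]'
python3 -c "
from plan import *
outw(160,55,10)"
```

```text
time: 34.88
ee_pos: [-0.7411, 0.3403, 0.365]
orientation: [156.9, -11.4, 53.5]
force: [0.7, -0.2, -2.8]
grip_width: 0.0152
t 34.88 p [-0.7411  0.3403  0.365 ] o [156.87 -11.38  53.54] j [155.6  61.7  13.5  -7.1 129.7 101. ] F [ 0.7 -0.2 -2.8] T [0.06 0.44 0.02] g 15.2
tilt 25.64 az -11.66
r 0.816 az 155.3 rows tool [-13.3 -43.4 -32.6]
```

```bash

python3 -m inch '[{"tx":-13,"ty":-43,"tz":-38,"turn":0},{"tx":-13,"ty":-43,"tz":-38,"turn":0},{"tx":-13,"ty":-44,"tz":-35,"turn":0},{"tx":-13,"ty":-45,"tz":-32,"turn":0}]'
python3 -c "
from plan import *
outw(162,55,15)"
```

```text
time: 35.38
ee_pos: [-0.784, 0.348, 0.359]
orientation: [165.0, -9.6, 52.9]
force: [0.1, 0.5, -1.8]
grip_width: 0.0155
t 35.38 p [-0.784  0.348  0.359] o [164.98  -9.65  52.93] j [156.3  61.   13.5  -6.6 122.3 102. ] F [ 0.1  0.5 -1.8] T [ 0.05  0.32 -0.  ] g 15.5
tilt 17.79 az -5.08
r 0.858 az 156.1 rows tool [-15.2 -45.6 -30.7]
```

```bash

python3 -m inch '[{"tx":-14,"ty":-46,"tz":-29,"turn":0},{"tx":-14,"ty":-47,"tz":-27,"turn":0},{"tx":-14,"ty":-48,"tz":-25,"turn":0},{"tx":-14,"ty":-48,"tz":-23,"turn":0},{"tx":-14,"ty":-49,"tz":-21,"turn":0}]'
python3 -c "
from plan import *
outw(160,55,15)"
```

```text
time: 36.0
ee_pos: [-0.8463, 0.3647, 0.3428]
orientation: [175.2, -7.2, 52.5]
force: [0.1, 0.4, -2.3]
grip_width: 0.0153
t 36.0 p [-0.8463  0.3647  0.3428] o [175.2   -7.21  52.49] j [157.   61.2  13.5  -6.2 111.7 102.8] F [ 0.1  0.4 -2.3] T [-0.04  0.13  0.04] g 15.3
tilt 8.65 az 18.69
r 0.922 az 156.7 rows tool [-14.5 -50.8 -21.3]
```

```bash
python3 -c "
from plan import *
outw(148,50,12)"
```

```text
t 36.0 p [-0.8463  0.3647  0.3428] o [175.2   -7.21  52.49] j [157.   61.2  13.5  -6.2 111.7 102.8] F [ 0.1  0.4 -2.3] T [-0.04  0.13  0.04] g 15.3
tilt 8.65 az 18.69
r 0.922 az 156.7 rows tool [ -3.3 -48.5 -16.6]
```

```bash

python3 -m inch '[{"tx":-4,"ty":-48,"tz":-16,"turn":0},{"tx":-4,"ty":-48,"tz":-15,"turn":0},{"tx":-4,"ty":-48,"tz":-14,"turn":0}]'
python3 -c "
from plan import *
s,R=tl()
W=[s['ee_pos'],[-.50,.33,.45],[-.15,.58,.45],[.25,.52,.45],[.50,.22,.42],[.537,.169,.30]]
for a,b in zip(W,W[1:]):
    d=R.T@(np.array(b)-a)*1000; n=int(np.ceil(np.linalg.norm(d)/59)); print(b,n,'rows of',np.round(d/n,1))"
```

```text
time: 36.38
ee_pos: [-0.872, 0.4015, 0.3371]
orientation: [-179.0, -5.9, 52.4]
force: [-0.3, 1.1, -2.5]
grip_width: 0.0152
t 36.38 p [-0.872   0.4015  0.3371] o [-179.04   -5.88   52.41] j [155.6  61.4  13.5  -6.2 105.4 101.6] F [-0.3  1.1 -2.5] T [-0.07  0.08 -0.02] g 15.2
tilt 5.95 az 61.69
[-0.5, 0.33, 0.45] 7 rows of [ 25.8  48.1 -14.4]
[-0.15, 0.58, 0.45] 8 rows of [51.2 15.7  5. ]
[0.25, 0.52, 0.45] 7 rows of [27.9 50.6  2. ]
[0.5, 0.22, 0.42] 7 rows of [-12.6  54.5   2.1]
[0.537, 0.169, 0.3] 3 rows of [-10.   20.8  38.8]
```

Tilt is down to 6°. The hole takes up to about 13°, and the key will settle upright on release. Swing back to the stand.

```bash

python3 -m inch '[{"tx":13,"ty":24,"tz":-7,"turn":0},{"tx":26,"ty":48,"tz":-15,"turn":0},{"tx":26,"ty":48,"tz":-15,"turn":0},{"tx":26,"ty":48,"tz":-15,"turn":0},{"tx":26,"ty":48,"tz":-15,"turn":0},{"tx":26,"ty":48,"tz":-15,"turn":0},{"tx":26,"ty":48,"tz":-15,"turn":0},{"tx":51.2,"ty":15.7,"tz":5,"turn":0},{"tx":51.2,"ty":15.7,"tz":5,"turn":0},{"tx":51.2,"ty":15.7,"tz":5,"turn":0},{"tx":51.2,"ty":15.7,"tz":5,"turn":0},{"tx":51.2,"ty":15.7,"tz":5,"turn":0},{"tx":51.2,"ty":15.7,"tz":5,"turn":0},{"tx":51.2,"ty":15.7,"tz":5,"turn":0},{"tx":51.2,"ty":15.7,"tz":5,"turn":0}]'
python3 -c "
from plan import *
s,R=tl()
W=[s['ee_pos'],[.25,.52,.45],[.50,.22,.42],[.537,.169,.30]]
for a,b in zip(W,W[1:]):
    d=R.T@(np.array(b)-a)*1000; n=int(np.ceil(np.linalg.norm(d)/59)); print(b,n,'rows of',np.round(d/n,1))"
```

```text
time: 38.25
ee_pos: [-0.186, 0.589, 0.4449]
orientation: [-179.1, -6.0, 52.4]
force: [0.2, 0.9, -1.9]
grip_width: 0.0152
t 38.25 p [-0.186   0.589   0.4449] o [-179.06   -5.97   52.41] j [107.2  15.2  83.3  -4.4  77.3  55.5] F [ 0.2  0.9 -1.9] T [-0.06  0.04  0.  ] g 15.2
tilt 6.04 az 61.37
[0.25, 0.52, 0.45] 8 rows of [26.3 48.5  1.3]
[0.5, 0.22, 0.42] 7 rows of [-12.6  54.5   2.1]
[0.537, 0.169, 0.3] 3 rows of [-10.1  20.8  38.8]
```

```bash

python3 -m inch '[{"tx":26.3,"ty":48.5,"tz":1.3,"turn":0},{"tx":26.3,"ty":48.5,"tz":1.3,"turn":0},{"tx":26.3,"ty":48.5,"tz":1.3,"turn":0},{"tx":26.3,"ty":48.5,"tz":1.3,"turn":0},{"tx":26.3,"ty":48.5,"tz":1.3,"turn":0},{"tx":26.3,"ty":48.5,"tz":1.3,"turn":0},{"tx":26.3,"ty":48.5,"tz":1.3,"turn":0},{"tx":26.3,"ty":48.5,"tz":1.3,"turn":0},{"tx":-12.6,"ty":54.5,"tz":2.1,"turn":0},{"tx":-12.6,"ty":54.5,"tz":2.1,"turn":0},{"tx":-12.6,"ty":54.5,"tz":2.1,"turn":0},{"tx":-12.6,"ty":54.5,"tz":2.1,"turn":0},{"tx":-12.6,"ty":54.5,"tz":2.1,"turn":0},{"tx":-12.6,"ty":54.5,"tz":2.1,"turn":0},{"tx":-12.6,"ty":54.5,"tz":2.1,"turn":0},{"tx":0,"ty":0,"tz":0,"turn":0}]'
cat >> plan.py <<'E'
SF=np.array([.5362,.1678,.014])
def stand(h,tip=(0,0)):
    """tool shift for key tip at height h above the hole floor; tip = extra tip offset in tool x,y (mm)"""
    s,R=tl(); z=R[:,2]; key=s['ee_pos']+.165*z+(R[:,0]*tip[0]+R[:,1]*tip[1])/1000
    print('tip',key.round(4),'rel mm',((key-SF)*1000).round(1)); print('togo tool',np.round(R.T@(SF+[0,0,h]-key)*1000,1))
E
python3 -c "
from plan import *
stand(.08)"
```

```text
time: 40.25
ee_pos: [0.5006, 0.2151, 0.4205]
orientation: [-179.2, -5.9, 52.2]
force: [0.2, 0.2, -2.2]
grip_width: 0.0154
t 40.25 p [0.5006 0.2151 0.4205] o [-179.24   -5.92   52.18] j [ 17.5   8.7  94.9   4.2  72.  -35.9] F [ 0.2  0.2 -2.2] T [-0.05  0.07  0.02] g 15.4
tilt 5.97 az 59.54
tip [0.5093 0.2299 0.2564] rel mm [-26.9  62.1 242.4]
togo tool [-49.1  61.4 157.4]
```

```bash

python3 -m inch '[{"tx":-16,"ty":20,"tz":20,"turn":0},{"tx":-16,"ty":20,"tz":40,"turn":0},{"tx":-16,"ty":20,"tz":50,"turn":0},{"tx":0,"ty":0,"tz":40,"turn":0},{"tx":0,"ty":0,"tz":0,"turn":0},{"tx":0,"ty":0,"tz":0,"turn":0}]'>/dev/null
python3 -c "
from plan import *
stand(.08)"
python3 ov.py ov3; python3 -c "
from h import *
save('k_side','side');save('k_top','top')"
python3 zoom.py pics/z5.png pics/k_top.png 150 190 290 300 5; python3 zoom.py pics/z6.png pics/k_side.png 180 120 300 290 3.5
```

```text
t 41.0 p [0.5251 0.1581 0.2675] o [-179.24   -6.     52.49] j [ 10.6  16.3 107.1   5.7  52.7 -45.2] F [ 0.8 -0.1 -2.4] T [-0.06  0.02  0.04] g 15.2
tilt 6.05 az 59.76
tip [0.5338 0.1731 0.1034] rel mm [-2.4  5.3 89.4]
togo tool [-3.8  5.2  9. ]
```

View pics/ov3.png

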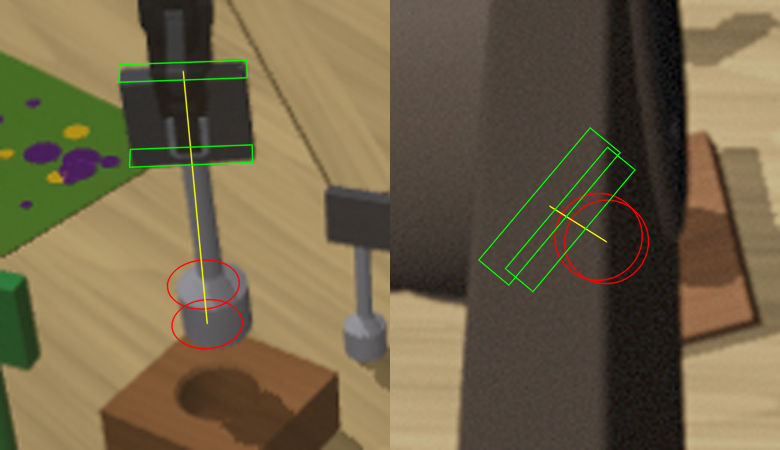

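View pics/z5.png

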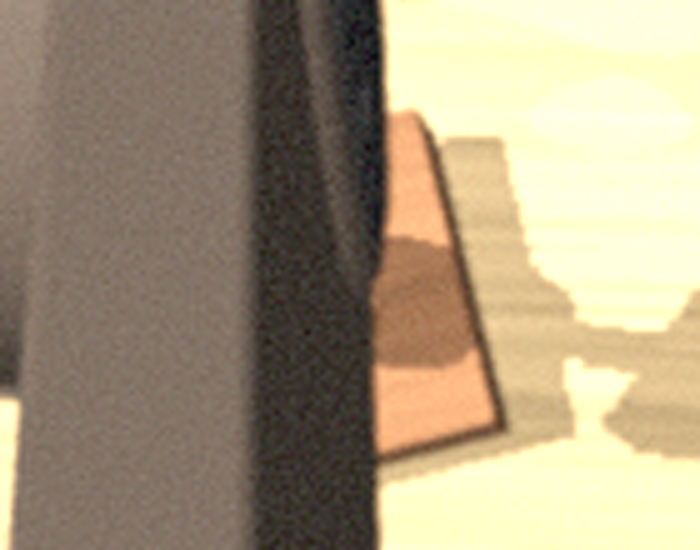

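View pics/z6.png

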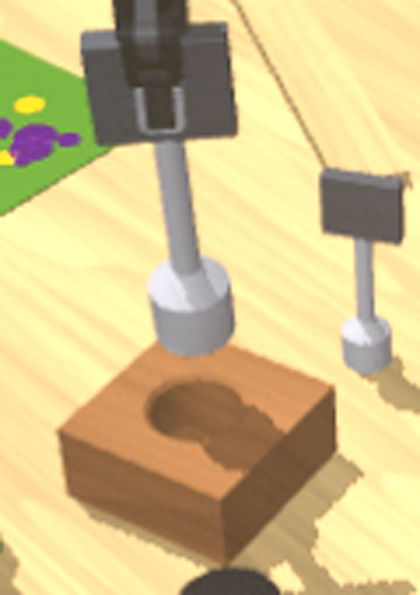

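The top view is blocked by the forearm. In the side view the socket sits ~3 px (~4 mm) along tool +y from nominal, the same offset as before. Correct for it and hover just above the hole.

```bash

python3 -c "
from plan import *
stand(.045,(1.4,4))"
python3 -m inch '[{"tx":-5.2,"ty":1.2,"tz":20,"turn":0},{"tx":0,"ty":0,"tz":24,"turn":0},{"tx":0,"ty":0,"tz":0,"turn":0},{"tx":0,"ty":0,"tz":0,"turn":0}]'>/dev/null
python3 -c "
from plan import *
stand(.045,(1.4,4))
save('l_side','side')"
python3 zoom.py pics/z7.png pics/l_side.png 180 140 300 290 4
```

```text
t 41.2 p [0.525  0.1579 0.2673] o [-179.26   -6.02   52.48] j [ 10.6  16.3 107.2   5.7  52.7 -45.2] F [-0.1 -0.4 -2.6] T [-0.07  0.06  0.02] g 15.4
tilt 6.06 az 59.54
tip [0.5379 0.1716 0.1033] rel mm [ 1.7  3.8 89.3]
togo tool [-8.7  1.6 43.7]
t 41.7 p [0.5249 0.1569 0.2225] o [-179.2    -5.96   52.46] j [ 10.5  19.3 110.1   6.3  46.9 -46.1] F [ 0.4  0.4 -2.4] T [-0.08  0.04 -0.01] g 15.4
tilt 6.01 az 60.12
tip [0.5376 0.1706 0.0585] rel mm [ 1.4  2.8 44.5]
togo tool [-3.   0.6 -0.8]
```

View pics/z7.png

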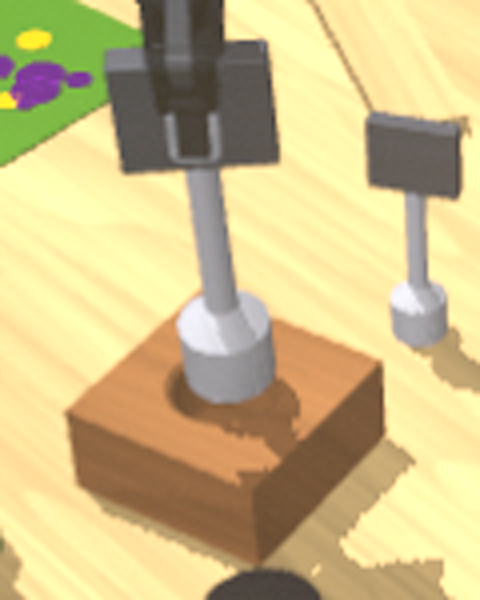

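Lateral alignment agrees between the model and the picture to ~2 mm (slack ±4.5 mm). Lower vertically, watching the force.

```bash

for i in 1 2; do python3 -m inch '[{"tx":-1,"ty":0,"tz":8,"turn":0},{"tx":-0.8,"ty":0,"tz":8,"turn":0},{"tx":0,"ty":0,"tz":0,"turn":0}]'>/dev/null
python3 -c "
from plan import *
stand(.003,(1.4,4))"; done
```

```text
t 42.12 p [0.5236 0.1566 0.2045] o [-179.1    -5.84   52.44] j [ 10.5  20.7 111.2   6.5  44.6 -46.5] F [ 0.8 -0.  -2. ] T [-0.08 -0.01  0.04] g 15.1
tilt 5.91 az 61.23
tip [0.5358 0.1702 0.0405] rel mm [-0.4  2.4 26.5]
togo tool [-4.   2.2 23.1]
t 42.5 p [0.5233 0.1567 0.1883] o [-179.1    -5.84   52.44] j [ 10.5  21.9 112.1   6.8  42.5 -46.8] F [-0.5  0.1 -2.9] T [-0.07 -0.    0.01] g 15.5
tilt 5.91 az 61.25
tip [0.5355 0.1703 0.0243] rel mm [-0.7  2.5 10.3]
togo tool [-2.3  2.2  7.1]
```

```bash

for i in 4 2 2; do python3 -m inch "[{\"tx\":-1,\"ty\":0.7,\"tz\":2.5,\"turn\":0},{\"tx\":0,\"ty\":0,\"tz\":0,\"turn\":0}]">/dev/null
python3 -c "
from plan import *
stand(.003,(1.4,4))"; done
```

```text
t 42.75 p [0.5239 0.1557 0.1865] o [-179.15   -5.9    52.44] j [ 10.4  22.  112.2   6.8  42.2 -47. ] F [-0.1  1.1 -2.7] T [-0.05  0.01 -0.  ] g 15.5
tilt 5.96 az 60.62
tip [0.5364 0.1693 0.0225] rel mm [0.2 1.5 8.5]
togo tool [-1.9  0.9  5.4]
t 43.0 p [0.5242 0.1549 0.184 ] o [-179.17   -5.93   52.44] j [ 10.3  22.2 112.3   6.9  41.8 -47.2] F [ 1.5  1.7 -3.6] T [ 0.48 -0.22  0.06] g 15.6
tilt 5.99 az 60.44
tip [0.5368 0.1686 0.02  ] rel mm [0.6 0.8 6. ]
togo tool [-1.3  0.1  2.9]
t 43.25 p [0.5245 0.1542 0.1814] o [-179.17   -5.96   52.43] j [ 10.2  22.4 112.5   7.   41.4 -47.4] F [ 2.   6.5 -2.6] T [ 1.57 -0.45  0.13] g 15.5
tilt 6.02 az 60.4
tip [0.5371 0.1679 0.0174] rel mm [0.9 0.1 3.4]
togo tool [-0.7 -0.6  0.4]
```

```bash

for i in 1 2; do python3 -m inch '[{"tx":0.8,"ty":0,"tz":1.5,"turn":0},{"tx":0,"ty":0,"tz":0,"turn":0}]'>/dev/null
python3 -c "
from plan import *
stand(.003,(1.4,4))"; done
```

```text
t 43.5 p [0.5252 0.1549 0.1806] o [-179.2    -5.97   52.45] j [ 10.3  22.5 112.4   7.   41.3 -47.3] F [-0.6  2.6 10.1] T [0.77 0.14 0.07] g 15.5
tilt 6.03 az 60.07
tip [0.5379 0.1685 0.0166] rel mm [1.7 0.7 2.6]
togo tool [-1.6 -0.9 -0.5]
t 43.75 p [0.5264 0.1555 0.1804] o [-179.28   -6.03   52.47] j [ 10.3  22.6 112.4   7.   41.2 -47.2] F [-2.6 -1.1 31. ] T [-0.19  1.14  0.07] g 15.0
tilt 6.07 az 59.31
tip [0.5394 0.1691 0.0164] rel mm [3.2 1.3 2.4]
togo tool [-2.9 -1.7 -0.9]
```

Resting on the floor (2.4 mm equals the tilted corner's geometry). Ease off and open.

```bash

python3 -m inch '[{"tx":0,"ty":0,"tz":-0.8,"turn":0},{"tx":0,"ty":0,"tz":0,"turn":0}]'>/dev/null
python3 -m inch '[{"tx":0,"ty":0,"tz":0,"turn":0},{"tx":0,"ty":0,"tz":0,"turn":0},{"tx":0,"ty":0,"tz":0,"turn":0},{"tx":0,"ty":0,"tz":0,"turn":0},{"tx":0,"ty":0,"tz":0,"turn":0},{"tx":0,"ty":0,"tz":0,"turn":0}]' 1
python3 -c "
from plan import *
tl()
save('m_side','side')"
python3 zoom.py pics/z8.png pics/m_side.png 180 100 300 290 3
```

```text
time: 44.75
ee_pos: [0.5251, 0.1553, 0.1794]
orientation: [-179.2, -5.9, 52.4]
force: [-0.0, -0.3, -0.1]
grip_width: 0.0854
t 44.75 p [0.5251 0.1553 0.1794] o [-179.15   -5.9    52.45] j [ 10.3  22.7 112.4   7.   41.3 -47.2] F [-0.  -0.3 -0.1] T [-0.06  0.07 -0.  ] g 85.4
tilt 5.96 az 60.62
```

View pics/z8.png

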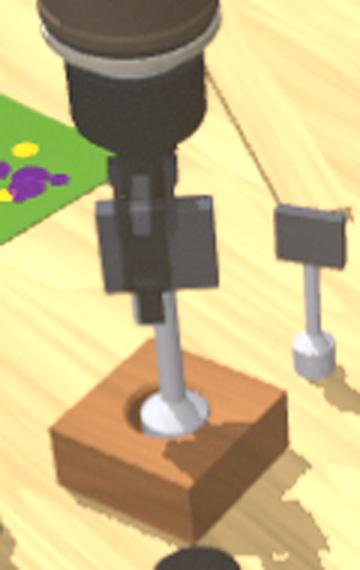

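The key stands in the hole and the jaws are open. Centre the jaws on the plate, then withdraw straight up.

```bash

python3 -m inch '[{"tx":8,"ty":0,"tz":0,"turn":0},{"tx":2,"ty":0,"tz":-15,"turn":0},{"tx":2.5,"ty":0,"tz":-25,"turn":0},{"tx":4,"ty":0,"tz":-40,"turn":0},{"tx":4,"ty":0,"tz":-40,"turn":0},{"tx":4,"ty":0,"tz":-40,"turn":0},{"tx":-40,"ty":-35,"tz":-20,"turn":0},{"tx":40,"ty":-40,"tz":-10,"turn":0},{"tx":40,"ty":-40,"tz":0,"turn":0},{"tx":40,"ty":-40,"tz":0,"turn":0},{"tx":40,"ty":-40,"tz":0,"turn":0},{"tx":40,"ty":-40,"tz":0,"turn":0},{"tx":40,"ty":-40,"tz":0,"turn":0},{"tx":0,"ty":0,"tz":0,"turn":0}]'
python3 -c "
from plan import *
tl()
save('n_side','side');save('n_top','top')"
```

```text
time: 46.55
ee_pos: [0.4321, 0.4858, 0.3963]
orientation: [-179.1, -6.0, 52.6]
force: [0.1, 0.3, -0.0]
grip_width: 0.0856
t 46.55 p [0.4321 0.4858 0.3963] o [-179.14   -5.97   52.64] j [44.8 18.4 85.3  1.8 70.5 -8.4] F [ 0.1  0.3 -0. ] T [-0.02  0.08  0.  ] g 85.6
tilt 6.03 az 60.9
```

View pics/n_side.png

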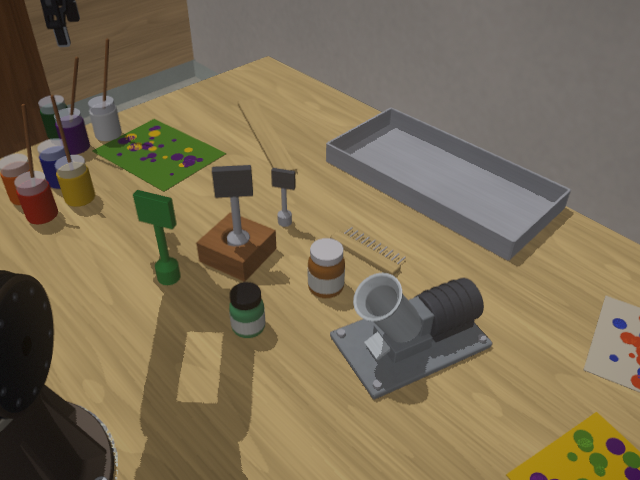

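View pics/n_top.png

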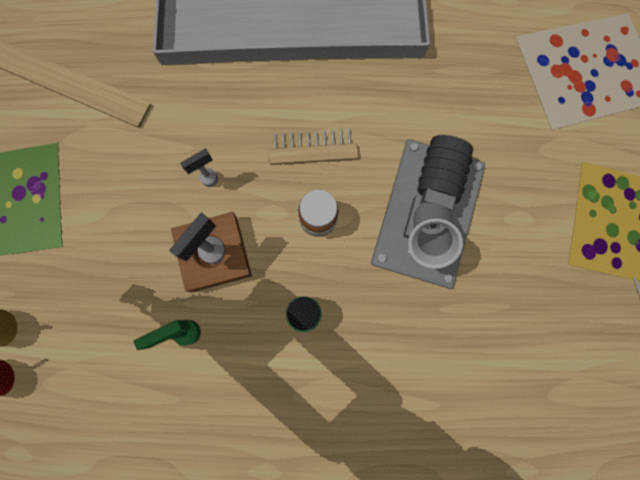

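Check the key's standing pose numerically by fitting an upright key to enlarged crops.

```bash
python3 zoom.py pics/z9.png pics/n_top.png 165 205 255 295 6.5;  python3 zoom.py pics/z10.png pics/n_side.png 190 150 285 285 4.3
```

```text
(no output)
```

View pics/z9.png

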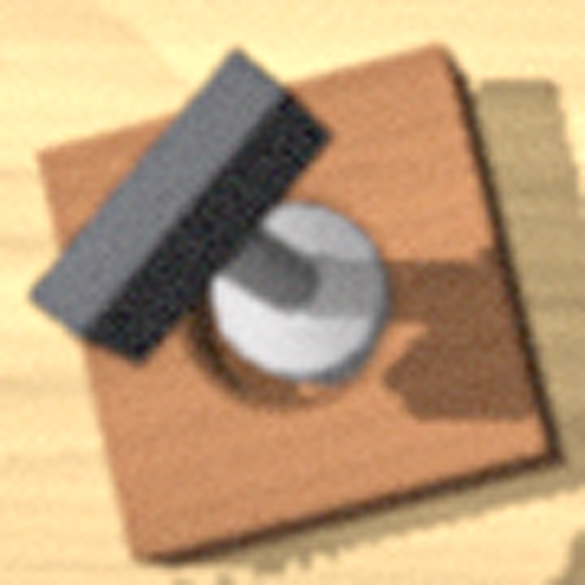

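View pics/z10.png

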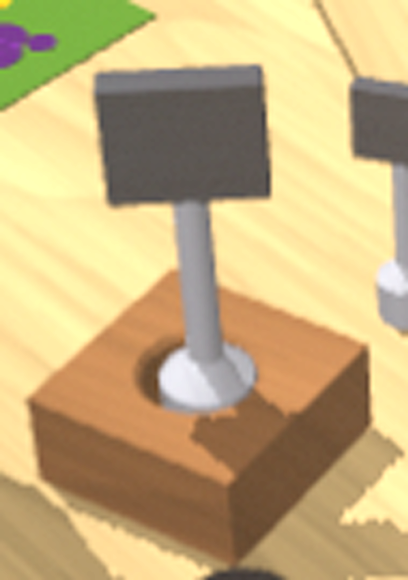

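```bash
python3 - <<'E'
from h import *
from scipy.optimize import least_squares
from scipy.spatial.transform import Rotation as Ro
ds={c:optics.get_image(c) for c in('top','side')}
T=lambda p:(np.array(p)+.5)/6.5+[165,205]-.5
S=lambda p:(np.array(p)+.5)/4.3+[190,150]-.5
a,b=.035,.008
L={'top':[((a,b,.195),T((238,48))),((a,-b,.195),T((290,93))),((-a,-b,.195),T((83,335))),((-a,b,.195),T((30,293))),((a,-b,.135),T((330,132))),((-a,-b,.135),T((138,365)))],
'side':[((-a,b,.195),S((95,75))),((a,b,.195),S((260,66))),((-a,-b,.195),S((98,92))),((a,-b,.195),S((263,82))),((-a,-b,.135),S((108,206))),((a,-b,.135),S((270,196)))]}
def f(p):
    R=Ro.from_euler('z',p[2]).as_matrix()@Ro.from_rotvec([p[4],p[5],0]).as_matrix()
    return np.concatenate([(proj(ds[k],[R@np.array(q)+[p[0],p[1],p[3]] for q,_ in L[k]])-np.array([u for _,u in L[k]])).ravel() for k in L])
r=least_squares(f,[.536,.168,-.6,.014,0,0],loss='soft_l1',x_scale=[.01,.01,.1,.01,.1,.1]); p=r.x
print('pos',p[:2].round(4),'z',p[3].round(4),'yaw',np.degrees(p[2]).round(1),'tilt deg',np.degrees(p[4:]).round(1),np.round(r.fun,1))
for n in ('jar','comb'):
    pass
for c in ('top','side'):
    for n in ('jar_a','comb'): print(c,n,[(np.round(x['rect']).tolist(),round(x['confidence'],2)) for x in spotter.find_in(c,n)])
import cv2
for c in('top','side'):
    A=cv2.imread(f'pics/{c}0.png'); B=ds[c]['image']
    for n,(x0,y0,x1,y1) in {'top':{'jarA':(290,180,350,245),'jarB':(275,290,330,335),'comb':(262,128,365,168)},'side':{'jarA':(300,235,355,300),'comb':(330,225,410,280)}}[c].items():
        g=lambda I:cv2.cvtColor(I,cv2.COLOR_BGR2GRAY).astype(np.float32)[y0:y1,x0:x1]
        print(c,n,'shift px',np.round(cv2.phaseCorrelate(g(A),g(B))[0],2))
E
```

```text
pos [0.5448 0.175 ] z 0.0128 yaw -37.4 tilt deg [2.9 0.3] [-0.3 -0.5  0.4 -0.3 -0.2  1.4 -0.8  0.6  0.2 -0.1 -0.4  0.2  0.1 -1.1
  1.2 -0.8 -0.8  0.4  0.7  0.9  0.1  0.1  0.9  0.5]
top jar_a [([283.0, 300.0, 320.0, 333.0], 0.83), ([299.0, 189.0, 339.0, 238.0], 0.81)]
top comb [([268.0, 131.0, 358.0, 164.0], 0.82)]
side jar_a [([305.0, 238.0, 344.0, 301.0], 0.56)]
side comb [([332.0, 232.0, 398.0, 274.0], 0.78)]
top jarA shift px [-0.01  0.06]
top jarB shift px [0.43 0.35]
top comb shift px [-0.12  0.02]
side jarA shift px [-0.01 -0.  ]
side comb shift px [-0.01  0.02]
```

```bash
python3 - <<'E'
from h import *
from scipy.optimize import least_squares
from scipy.spatial.transform import Rotation as Ro
ds={c:optics.get_image(c) for c in('top','side')}
T=lambda p:(np.array(p)+.5)/6.5+[165,205]-.5
S=lambda p:(np.array(p)+.5)/4.3+[190,150]-.5
# socket upper rim outline (z=.048): top view picks on the visible arc, side picks
rim={'top':[(388,290),(375,335),(345,372),(300,382),(250,362),(218,320),(320,203),(365,232)],'side':[(257,378),(245,400),(215,413),(180,408),(158,385)]}
hole={'top':[(188,320),(205,365),(240,398),(275,410)],'side':[(135,372),(145,350),(165,338)]}
def fitc(P,r,z,p0):
    def f(p):
        a=np.linspace(0,2*np.pi,361); C=np.c_[p[0]+r*np.cos(a),p[1]+r*np.sin(a),0*a+z]; o=[]
        for c,m in(('top',T),('side',S)):
            q=proj(ds[c],C)
            for u in P[c]:
                d=q-m(u); i=np.argmin((d**2).sum(1)); ctr=q.mean(0); o.append(np.sign(np.linalg.norm(q[i]-ctr)-np.linalg.norm(m(u)-ctr))*np.linalg.norm(d[i]))
        return np.array(o)
    s=least_squares(f,p0,loss='soft_l1',diff_step=1e-3); return s.x.round(4),s.fun.round(1)
print('rim',fitc(rim,.022,.048,[.537,.169])); print('hole',fitc(hole,.0295,.05,[.537,.169]))
a,b=.035,.008
L={'top':[((a,b,.195),T((238,48))),((a,-b,.195),T((290,93))),((-a,-b,.195),T((83,335))),((-a,b,.195),T((30,293))),((a,-b,.135),T((330,132))),((-a,-b,.135),T((138,365)))],
'side':[((-a,b,.195),S((95,75))),((a,b,.195),S((260,66))),((-a,-b,.195),S((98,92))),((a,-b,.195),S((263,82))),((-a,-b,.135),S((108,206))),((a,-b,.135),S((270,196)))]}
def f(p):
    R=Ro.from_euler('z',p[2]).as_matrix()
    return np.concatenate([(proj(ds[k],[R@np.array(q)+[p[0],p[1],.014] for q,_ in L[k]])-np.array([u for _,u in L[k]])).ravel() for k in L])
r=least_squares(f,[.536,.168,-.6],loss='soft_l1'); print('upright',r.x,np.sqrt(np.mean(r.fun**2)))
E
```

```text
rim (array([0.5377, 0.165 ]), array([ 0.2,  0.6, -0.2, -0.1,  0.1, -0.8, -1.6, -0.4, -0.1, -1. , -1.4,
       -1. , -0.5]))
hole (array([0.5371, 0.1669]), array([ 0.6,  0.4,  0.2,  0.1, -0.9, -0.9, -0.3]))
upright [ 0.53966089  0.16679662 -0.65850152] 0.8838530943331475
```

The socket centre is within ~3–4 mm of the hole centre and the plate within ~3 mm of directly above it, so the key is upright. Jars and comb show no shift, and the robot is clear. Hand in.

```bash
python3 -c "
from station import env
print(env.job_done()); print(env.sense()['time'])"
```

```text
the job is handed in; nothing more can be done
None
the job is handed in; nothing more can be done
```

I turned the nut to its stop and put the key back standing in its stand. The job was handed in after about 47 s. One thing may count against the run: a wrist-force spike of about 145 N, over the 120 N limit.

**What I did:** I gripped the large grey key in the stand. The moves could not tilt the tool, so I leaned it 32° by pushing against the arm's outer reach limit. After that the key slid down the bore and met the floor at about 2.4 mm indicated, with the flats already lined up. I turned clockwise about 72°: torque held near 0.2 N m, then climbed to 1.9 N m at the stop. I pulled the key out, took most of the tilt off again on the far side of the robot (about 6° stayed on the tool), lowered the key into the hole and let go.

**Last checks:**
- **Key:** the socket is about 3–4 mm from the hole centre. Its position over the socket suggests the key is upright to within about 1–2°.
- **Jars and comb:** no measurable shift in the pictures (at most 0.5 px).
- **Robot:** withdrawn and touching nothing.

**What failed or disagreed:**
- **Force spike:** at 7.4 s, on first reaching the outer limit, joint 3 hit the end of its range. The wrist force was about 145 N for a moment, and the joint read 13.4° against its 13.45° limit. A second, gentle arrival there read about 40 N, again at 13.4°.
- **Nut not seen:** I judged it home by the torque rise alone. The torque began to rise after about 62° of turn, a little past the largest angle expected.
- **Key tilt:** one loose fit to the grip plate's corners gave a 2.9° tilt and a base 11 mm off centre. The socket-rim fit and an upright-key fit contradict it, and 11 mm is more than the hole allows.

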